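# Weigh the canister from under the mould

### The job

The steel sample canister has to go on the scale, but somebody has left a mould half lying on it that keeps its wire bail folded down. Lift the mould half off and set it down flat, the same way up, on the bench, swing the bail upright while the canister stays standing, then lift the canister by the bail's black grip and lower it gently onto the middle of the scale's pan, let go and leave it standing there. Do not tip the mould half over, and leave the jar and the tall mould half where they stand.

Things in the scene. Friction and masses are not known exactly. Their poses are not given: they have to be found in the camera images.
- mould_mid (a point): Centre of the loose aluminium mould half, a flat block 92 (x) x 60 (y) x 32 mm high, cavity up, about 0.42 kg. It lies loose on the canister's lid, its underside 75 mm above the bench, its long x axis roughly along the bail's hinge axis. Across its 60 mm width the lid (84 mm across) sticks out about 12 mm below it on each side, so fingertips must stay above the lid. Any flat free place on the bench will do for it, for example free_spot.
- free_spot (a point): A point on the bench top at the centre of a free patch about 120 x 120 mm, between the canister and the front edge, where the mould half may be set down (any other free place on the bench will do). Axes as the world's.
- canister: Closed round steel canister standing on the bench: body 77 mm across, flat lid 84 mm across, 75 mm high, about 0.7 kg; solid lid that does not come off. Origin at the centre of its underside, z up. Its bail hinges about the line along its y axis 62 mm above the origin; folded, the bail points to its -x and a little down.
- bail (a joint): Angle of the wire bail (4 mm wire, 94 mm wide at the hinge): 0 folded down, 10 degrees below level to the canister's -x side; 1.745 straight up; 3.49 folded down on the other side. Its hinge is slightly stiff: it stays where it is left and moves at the grip with under 1 N. The mould half on the lid blocks it.
- bail_grip: Black grip sleeve at the middle of the bail, 12 mm thick and 44 mm long, that turns freely on the wire. Origin at its centre, 82 mm from the hinge line; its y axis runs along the sleeve, parallel to the hinge line, and its other axes turn freely. Folded, it is about 45 mm above the bench with a gap of 34 mm between it and the canister; upright it is 144 mm above the canister's underside.
- pan (a point): Centre of the top of the pan, 118 x 118 mm, 25 mm above the bench, of a fixed flat dark scale (190 x 130 mm, pan towards its far end); z up, x along the scale. The canister must be carried over the long red clamp guide, 126 mm high, that lies between.
- jar_mid (a point): Centre of a screw jar with a red lid, 62 mm across and 80 mm high, standing behind the canister; a bystander.
- tall_mould_mid (a point): Centre of an aluminium mould half standing upright behind the scale, 92 x 31 x 123 mm high; a bystander. Above it and the grey controller hangs a desk lamp's head, 0.55 to 0.7 m above the bench (x 0.60 to 0.79, y 0.10 to 0.28 m): keep a raised arm nearer the robot there.

How it is judged (in metres and radians):
On the way, in this order (a step that is already met when the one before it is completed fails the run):
1. the mould half lies flat on the bench, the same way up (height (world z) of mould_mid between 0.01 and 0.022 m and angle between mould_mid's own z axis and vertical below 0.1 rad), for 0.2 s.
2. the bail is upright while the canister stands (value of joint bail between 1.4 and 2.1 rad and height (world z) of canister below 0.006 m and angle between canister's own z axis and vertical below 0.12 rad), for 0.1 s.
3. the canister is lifted off the bench by the bail's grip (height (world z) of canister above 0.03 m and contact force between the fingers and bail_grip above 0.5 N), for 0.2 s.
At the end, for the whole second after the job is handed in: The canister stands upright and at rest on the scale's pan, its centre within 30 mm of the pan's centre; the mould half lies flat on the bench, cavity up (all of step 1 and horizontal distance between canister and pan below 0.03 m and z of canister in the frame of pan between -0.004 and 0.004 m and angle between canister's own z axis and vertical below 0.06 rad and linear speed of canister below 0.02 m/s); the robot touches nothing.
It fails at once if the mould half is tipped or knocked over (tilted more than 30 degrees) (angle between mould_mid's own z axis and vertical above 0.52 rad).
It fails at once if the canister is tipped over (tilted more than 45 degrees) (angle between canister's own z axis and vertical above 0.8 rad).
It fails at once if the canister is dropped (falls onto the pan at more than 0.6 m/s) (linear speed of canister above 0.6 m/s and distance between canister and pan below 0.04 m).
It fails at once if the jar is moved or knocked over (distance of jar_mid from where it was at the start of the episode above 0.03 m or angle between jar_mid's own z axis and vertical above 0.5 rad).
It fails at once if the tall mould half is moved or knocked over (distance of tall_mould_mid from where it was at the start of the episode above 0.03 m or angle between tall_mould_mid's own z axis and vertical above 0.5 rad).
It also fails if it takes over 72 s, if anything falls off the work surface, if the arm or the gripper's body presses on something with over 40 N, if the wrist force passes 120 N, or if a joint passes its speed limit or range.

### The arm

A 6-joint arm with a two-finger parallel gripper is mounted at the origin on a cart in front of the work surface, level with it; the furniture and walls round the work are solid. World frame = base frame: x ahead of the robot, y to its left, z up, the work surface at z = 0. Lengths are in m, angles in degrees, forces in N, time in s.
With the tool pointing down it reaches from about 0.35 to 0.875 m from the base axis. Payload 4.2 kg.
Tool frame: the origin (TCP) lies at the very end of the fingers, on their centre line; the grasp point (between the pads) lies 19 mm behind it (r.hold_point_z is the distance from the TCP to the grasp point, in m); z points along the fingers, y is the direction in which the jaws open and shut (so a half turn about z gives the same grasp; the last joint's range is limited). The gripper opens to 87 mm and grips with 3 to 60 N. Pads are 19 mm wide; open, the fingers measure 117 mm over their backs; the gripper's body (75 mm by 190 mm) begins 51 mm behind the grasp point.
Start: joints at [83.858, 22.042, 0.453, 0, -68.411, -14.817], TCP at [0.224, 0.584, 0.223] pointing down, gripper open.
Joint ranges: [-179.83, 179.83], [-69.29, 118.12], [-61.27, 80.66], [-181.25, 117.63], [-171.15, -9.14], [-177.46, 177.46]. Speed limits (degrees/s): [159.86, 159.86, 180, 180, 180, 180].

### API

Orientations are given as a 3x3 rotation matrix whose columns are the frame's x, y, z axes.
In Python, from station import r, cams, ticket gives the robot as it stands.
- The arm moves only by the tool drive_tool, never from a script. Its argument "deltas" is a list of rows, each an object of numbers: "dx", "dy", "dz": the shift along the tool's x, y, z in m; "wx", "wy", "wz": the turn, a rotation vector about the tool's x, y, z in degrees. A call has 1 to 20 rows; each row is the pose to reach, as a shift and turn from the pose commanded when the call began, along the tool's axes at that moment; what a row does not reach only later rows make up. A row lasts 1/10 s, in which the tool goes at most 50 mm and 8.59 degrees, less where a joint would pass 70% of its speed; a pose out of reach is approached as far as the arm can. A call with a gripper value outside its range is refused whole. "gripper" is the opening, from 0 (shut) to 1 (fully open), set as the call begins (left out, the last holds). The fingers move at their own pace and stop on an object; the grip force is fixed at half the most. Time passes only in rows, so rows that repeat a pose let the fingers close. It gives the time, the measured TCP pose, the force and the opening at its end, in the units of the state.
- r.sense(): the state, without advancing time (a new reading comes with each control period).
- cams.capture(name): name is "scene" or "top" or "wrist"; returns the picture (384x512x3 uint8, red, green, blue); there is no depth.
- cams.camera_model(name): a dict with "intrinsics" (3x3 intrinsics, pixels), "distortion" ([k1, k2, p1, p2, k3] as OpenCV has them; the pictures are not rectified), "extrinsics" (4x4, takes a point from world to camera coordinates); the wrist camera has in their place "T_tool_cam" (4x4, takes a point from camera to tool coordinates, whose origin is the TCP and whose axes are the flange's). Camera axes: x right, y down, z forward; pixel columns grow to the right and rows downward; lengths in m; the calibration is good to about 2 mm. A picture is of the moment at which its call begins: read the wrist's pose just before it. camera_model takes no time and is no camera call.
- ticket.finish_job(): hands the job in, once; it reports no verdict.
The state is a dict: "time_s": time; "joints": joint angles; "joint_velocities": joint speeds; "effort": joint torques, N m; "tcp_pos": TCP position; "ee_rot": TCP orientation; "wrist_force": force on the tool from outside, world axes, zero at the start; "moment": the same for the moment, N m; "gripper_width": opening from 0.0 (shut) to 1.0 (fully open).
Only numpy, scipy, OpenCV 4.12 (cv2) and the standard library are available. Lean on these libraries where they do the work, as an engineer would, in place of code of your own. Each camera call takes 0.05 s, during which the arm holds its last target.

## Working session

There is one attempt and no reset: what is moved stays moved. The work goes in short steps, Python scripts to look and compute and a tool call to move; the robot and the scene stay as the last step left them, time stands still between calls to the robot, and variables do not carry over. Pictures are saved under pics/ and viewed, and the job is handed in when it is done.

Besides the shell and the picture viewer there is one more tool, called after "Call:" in YAML: its name, and indented under it one key for each argument. drive_tool: Moves the arm, as the interface text tells. Its arguments: {"type":"object","properties":{"deltas":{"type":"array","items":{"type":"object","properties":{"dx":{"type":"number"},"dy":{"type":"number"},"dz":{"type":"number"},"wx":{"type":"number"},"wy":{"type":"number"},"wz":{"type":"number"}}}},"gripper":{"type":"number"}},"required":["deltas"]}

```bash
ls; mkdir -p pics
python3 - <<'E'
from station import r,cams,ticket
import cv2
s=r.sense();print(s)
for n in("scene","top","wrist"):
    cv2.imwrite(f"pics/a_{n}.png",cams.capture(n)[:,:,::-1]); print(n,cams.camera_model(n))
print(r.hold_point_z)
E
```

```text
pics
{'time_s': 0.0, 'joints': array([ 8.38587108e+01,  2.20912359e+01,  3.80269670e-01, -2.76263034e-02,
       -6.84121295e+01, -1.48158451e+01]), 'joint_velocities': array([ 0.07410123, -0.00661431, -0.01210674,  0.0272528 ,  0.04799636,
        0.05850086]), 'effort': array([-1.09177290e-03, -3.90674007e+01,  1.87410074e+01,  4.21977460e+00,
        1.09730315e-02, -1.95305438e-04]), 'tcp_pos': array([0.2233241 , 0.58309536, 0.22146149]), 'ee_rot': array([[ 9.33784678e-01, -3.57834765e-01, -6.75610158e-04],
       [-3.57835384e-01, -9.33782350e-01, -2.08808961e-03],
       [ 1.16318214e-04,  2.19158330e-03, -9.99997592e-01]]), 'wrist_force': array([-0.10164055,  0.2489482 , -0.73790985]), 'moment': array([ 0.01627349,  0.03279104, -0.01325032]), 'gripper_width': 0.9986316230609533}
scene {'intrinsics': array([[351.49508882,   0.        , 257.49595544],
       [  0.        , 351.49508882, 193.17039411],
       [  0.        ,   0.        ,   1.        ]]), 'distortion': array([-0.0388518,  0.       ,  0.       ,  0.       ,  0.       ]), 'extrinsics': array([[-0.91035585, -0.413756
[... 563 characters left out ...]
2632,  0.01445079, -0.11355758,  0.5891414 ],
       [ 0.11341556, -0.01029692, -0.99349428,  1.11849796],
       [ 0.        ,  0.        ,  0.        ,  1.        ]])}
wrist {'intrinsics': array([[336.67662843,   0.        , 256.05808451],
       [  0.        , 336.67662843, 192.81769277],
       [  0.        ,   0.        ,   1.        ]]), 'distortion': array([-0.07498004,  0.        ,  0.        ,  0.        ,  0.        ]), 'T_tool_cam': array([[ 0.0014405 , -0.97065089, -0.2404886 ,  0.06581057],
       [ 0.99999775,  0.0010232 ,  0.00186006, -0.00169455],
       [-0.0015594 , -0.24049074,  0.97065018, -0.16256048],
       [ 0.        ,  0.        ,  0.        ,  1.        ]])}
0.0187
```

View pics/a_scene.png

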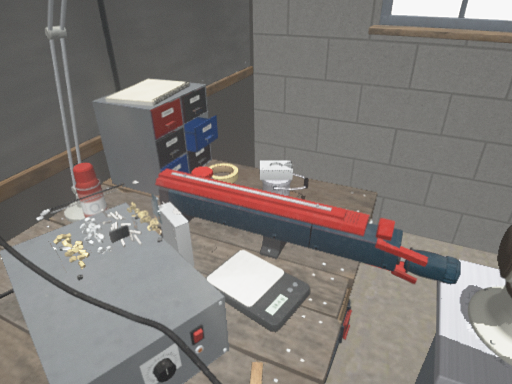

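View pics/a_top.png

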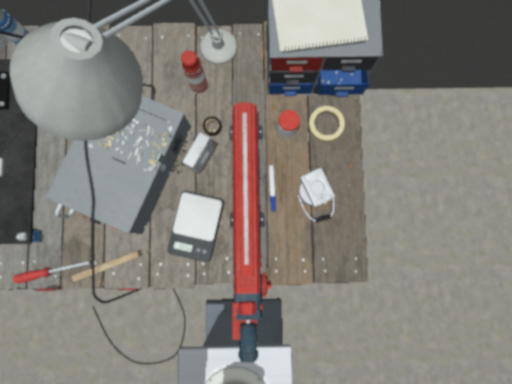

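View pics/a_wrist.png

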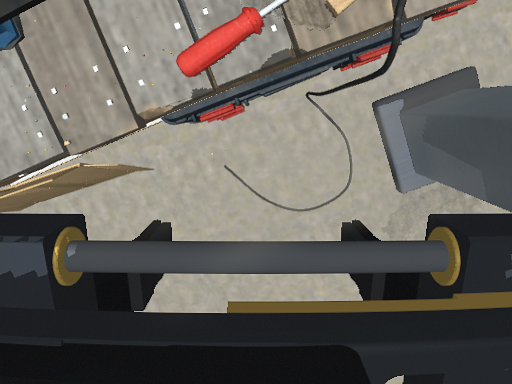

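```bash
cat > h.py <<'E'
import numpy as np,cv2
from station import r,cams
def model(name,s=None):
    m=cams.camera_model(name);K=m["intrinsics"];D=np.array(m["distortion"],float)
    if name=="wrist":
        s=s or r.sense()
        T=np.eye(4);T[:3,:3]=s["ee_rot"];T[:3,3]=s["tcp_pos"]
        E=np.linalg.inv(T@m["T_tool_cam"])
    else:E=m["extrinsics"]
    return K,D,E
def ray(mod,uv):
    K,D,E=mod
    p=cv2.undistortPoints(np.array(uv,float).reshape(-1,1,2),K,D).reshape(-1,2)
    d=np.c_[p,np.ones(len(p))]@E[:3,:3]
    c=-E[:3,:3].T@E[:3,3]
    return c,d/np.linalg.norm(d,axis=1)[:,None]
def onz(mod,uv,z):
    c,d=ray(mod,uv);return c+d*((z-c[2])/d[:,2])[:,None]
def tri(obs): # [(mod,uv),...]
    A=np.zeros((3,3));b=np.zeros(3)
    R=[]
    for m,uv in obs:
        c,d=ray(m,uv);P=np.eye(3)-np.outer(d[0],d[0]);A+=P;b+=P@c;R.append((c,P))
    x=np.linalg.solve(A,b);return x,[np.linalg.norm(P@(x-c)) for c,P in R]
def proj(mod,X):
    K,D,E=mod
    return cv2.projectPoints(np.array(X,float).reshape(-1,3),cv2.Rodrigues(E[:3,:3])[0],E[:3,3],K,D)[0].reshape(-1,2)
def crop(im,u0,v0,u1,v1,k):return cv2.resize(im[v0:v1,u0:u1],None,fx=k,fy=k,interpolation=cv2.INTER_CUBIC)
E
python3 - <<'E'
from h import *
im=cv2.imread("pics/a_top.png");cv2.imwrite("pics/c_top.png",crop(im,260,90,380,240,4)); cv2.imwrite("pics/c_scale.png",crop(im,150,100,270,280,3.3))
im=cv2.imread("pics/a_scene.png");cv2.imwrite("pics/c_sc.png",crop(im,180,140,340,240,5))
m=model("top")
print(onz(m,[(317,188)],.107),onz(m,[(320,217)],.045),onz(m,[(198,217)],.025))
print(onz(m,[(246,105),(246,300),(235,200),(258,200)],.126),onz(m,[(368,88),(368,280)],0))
E
```

```text
[[ 0.58777045 -0.23195467  0.107     ]] [[ 0.51287264 -0.24727413  0.045     ]] [[0.51912494 0.09897527 0.025     ]]
[[ 0.8137644  -0.04439432  0.126     ]
 [ 0.30011571 -0.03849975  0.126     ]
 [ 0.55684665 -0.01256872  0.126     ]
 [ 0.55595753 -0.07293598  0.126     ]] [[ 0.90502095 -0.41321352  0.        ]
 [ 0.33171087 -0.38687701  0.        ]]
```

View pics/c_top.png

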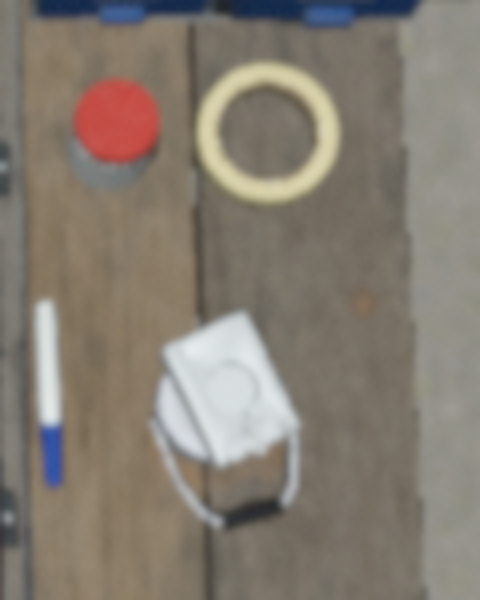

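View pics/c_sc.png

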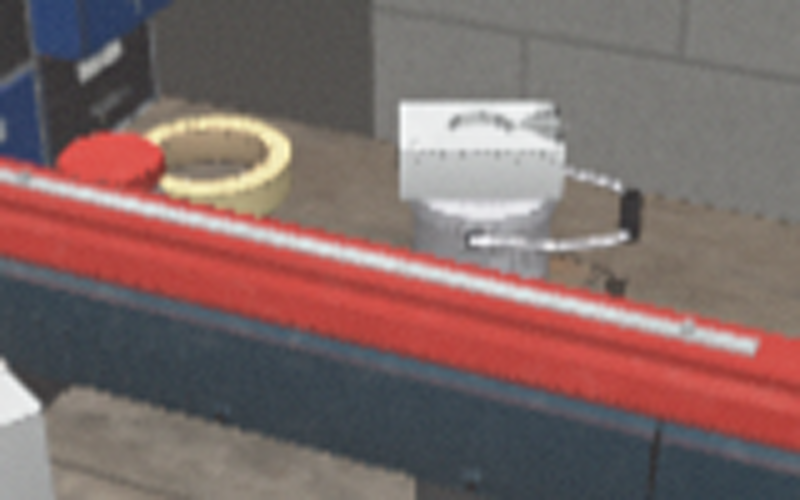

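View pics/c_scale.png

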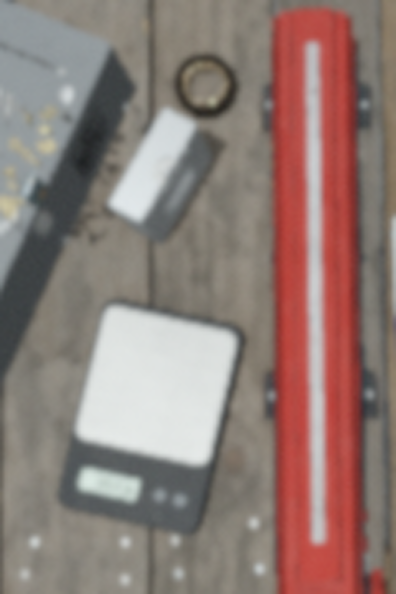

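The top view shows the canister near (0.585, -0.24), with the folded bail's grip towards the robot. The mould's long axis appears to run along the bail direction rather than along the hinge, so I'll check that with the wrist camera.

Call:
drive_tool:
  deltas:
    - {"dx":0.03,"dy":0.032,"dz":-0.02,"wz":6}
    - {"dx":0.06,"dy":0.064,"dz":-0.04,"wz":13}
    - {"dx":0.09,"dy":0.096,"dz":-0.06,"wz":20}
    - {"dx":0.12,"dy":0.128,"dz":-0.08,"wz":27}
    - {"dx":0.15,"dy":0.16,"dz":-0.08,"wz":34}
    - {"dx":0.18,"dy":0.192,"dz":-0.08,"wz":41}
    - {"dx":0.21,"dy":0.224,"dz":-0.08,"wz":48}
    - {"dx":0.24,"dy":0.256,"dz":-0.08,"wz":55}
    - {"dx":0.27,"dy":0.288,"dz":-0.08,"wz":62}
    - {"dx":0.3,"dy":0.32,"dz":-0.08,"wz":69}
    - {"dx":0.33,"dy":0.352,"dz":-0.08,"wz":76}
    - {"dx":0.36,"dy":0.384,"dz":-0.08,"wz":83}
    - {"dx":0.39,"dy":0.416,"dz":-0.08,"wz":90}
    - {"dx":0.42,"dy":0.448,"dz":-0.08,"wz":97}
    - {"dx":0.45,"dy":0.48,"dz":-0.08,"wz":104}
    - {"dx":0.48,"dy":0.512,"dz":-0.08,"wz":111}
    - {"dx":0.52,"dy":0.55,"dz":-0.08,"wz":118}
    - {"dx":0.56,"dy":0.59,"dz":-0.08,"wz":125}
    - {"dx":0.59,"dy":0.625,"dz":-0.08,"wz":131}
    - {"dx":0.607,"dy":0.643,"dz":-0.08,"wz":133}

```text
schema error: expected keys dx, dy, dz, wx, wy, wz
```

Call:
drive_tool:
  deltas:
    - {"dx":0}
    - {"dx":0}

```text
schema error: expected keys dx, dy, dz, wx, wy, wz
```

Run:
```python
from h import *
s=r.sense();print(s["tcp_pos"],s["ee_rot"],s["joints"],s["time_s"])
im=cams.capture("wrist")[:,:,::-1]
cv2.imwrite("pics/b_wrist.png",im)
np.savez("b.npz",**s)
```

```text
[0.22340532 0.58322471 0.22174319] [[ 9.33786810e-01 -3.57829530e-01 -4.70466800e-04]
 [-3.57829821e-01 -9.33785530e-01 -1.55030442e-03]
 [ 1.15429612e-04  1.61600087e-03 -9.99998688e-01]] [ 8.38566223e+01  2.20780688e+01  3.97781331e-01 -1.85999435e-02
 -6.84109141e+01 -1.48167478e+01] 0.15
```

View pics/b_wrist.png

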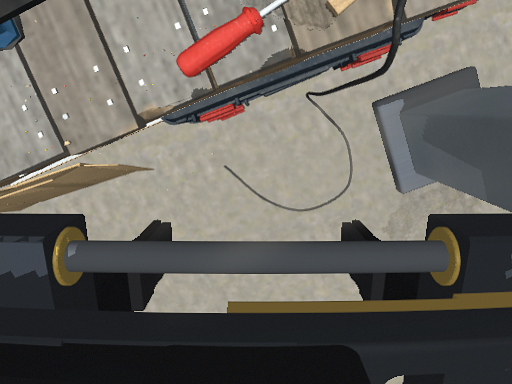

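Call:
drive_tool:
  deltas:
    - {"dx":0.03,"dy":0.032,"dz":-0.02,"wx":0,"wy":0,"wz":6}
    - {"dx":0.06,"dy":0.064,"dz":-0.04,"wx":0,"wy":0,"wz":13}
    - {"dx":0.09,"dy":0.096,"dz":-0.06,"wx":0,"wy":0,"wz":20}
    - {"dx":0.12,"dy":0.128,"dz":-0.08,"wx":0,"wy":0,"wz":27}
    - {"dx":0.15,"dy":0.16,"dz":-0.08,"wx":0,"wy":0,"wz":34}
    - {"dx":0.18,"dy":0.192,"dz":-0.08,"wx":0,"wy":0,"wz":41}
    - {"dx":0.21,"dy":0.224,"dz":-0.08,"wx":0,"wy":0,"wz":48}
    - {"dx":0.24,"dy":0.256,"dz":-0.08,"wx":0,"wy":0,"wz":55}
    - {"dx":0.27,"dy":0.288,"dz":-0.08,"wx":0,"wy":0,"wz":62}
    - {"dx":0.3,"dy":0.32,"dz":-0.08,"wx":0,"wy":0,"wz":69}
    - {"dx":0.33,"dy":0.352,"dz":-0.08,"wx":0,"wy":0,"wz":76}
    - {"dx":0.36,"dy":0.384,"dz":-0.08,"wx":0,"wy":0,"wz":83}
    - {"dx":0.39,"dy":0.416,"dz":-0.08,"wx":0,"wy":0,"wz":90}
    - {"dx":0.42,"dy":0.448,"dz":-0.08,"wx":0,"wy":0,"wz":97}
    - {"dx":0.45,"dy":0.48,"dz":-0.08,"wx":0,"wy":0,"wz":104}
    - {"dx":0.48,"dy":0.512,"dz":-0.08,"wx":0,"wy":0,"wz":111}
    - {"dx":0.52,"dy":0.55,"dz":-0.08,"wx":0,"wy":0,"wz":118}
    - {"dx":0.56,"dy":0.59,"dz":-0.08,"wx":0,"wy":0,"wz":125}
    - {"dx":0.59,"dy":0.625,"dz":-0.08,"wx":0,"wy":0,"wz":131}
    - {"dx":0.607,"dy":0.643,"dz":-0.08,"wx":0,"wy":0,"wz":133}

```text
time_s: 2.2
tcp_pos: [0.5608, -0.2369, 0.3016]
ee_rot: [[-0.901, -0.435, -0.001], [-0.435, 0.901, 0.0], [0.001, 0.001, -1.0]]
wrist_force: [0.3, 0.5, -0.9]
gripper_width: 1.0
```

Call:
drive_tool:
  deltas:
    - {"dx":0,"dy":0,"dz":0,"wx":0,"wy":0,"wz":0}
    - {"dx":0,"dy":0,"dz":0,"wx":0,"wy":0,"wz":0}

```text
time_s: 2.4
tcp_pos: [0.5601, -0.2344, 0.3015]
ee_rot: [[-0.899, -0.438, -0.002], [-0.438, 0.899, 0.001], [0.001, 0.001, -1.0]]
wrist_force: [-0.3, -0.3, 1.3]
gripper_width: 0.999
```

Run:
```python
from h import *
s=r.sense();print(s["tcp_pos"],s["ee_rot"],s["joints"],s["time_s"])
im=cams.capture("wrist")[:,:,::-1]
cv2.imwrite("pics/b2_wrist.png",im)
np.savez("b.npz",**s)
```

```text
[ 0.56007861 -0.23443273  0.30154228] [[-8.99039711e-01 -4.37863482e-01 -1.78022090e-03]
 [-4.37865101e-01  8.99040463e-01  6.32824719e-04]
 [ 1.32339978e-03  1.34843115e-03 -9.99998215e-01]] [-7.46514602e+00  1.79673844e+01  5.66350878e+00 -2.32231291e-02
 -7.78019708e+01 -5.65622076e+01] 2.4
```

View pics/b2_wrist.png

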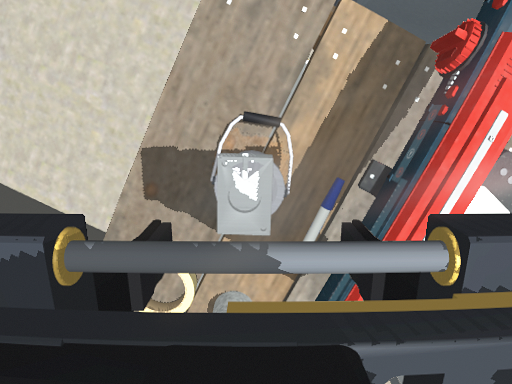

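Run:
```python
from h import *
im=cv2.imread("pics/b2_wrist.png");cv2.imwrite("pics/b3.png",crop(im,190,95,310,245,5)[:600*2:1,:][:750,:])
c=crop(im,190,100,310,245,4);print(c.shape);cv2.imwrite("pics/b3.png",c)
```

```text
(580, 480, 3)
```

View pics/b3.png

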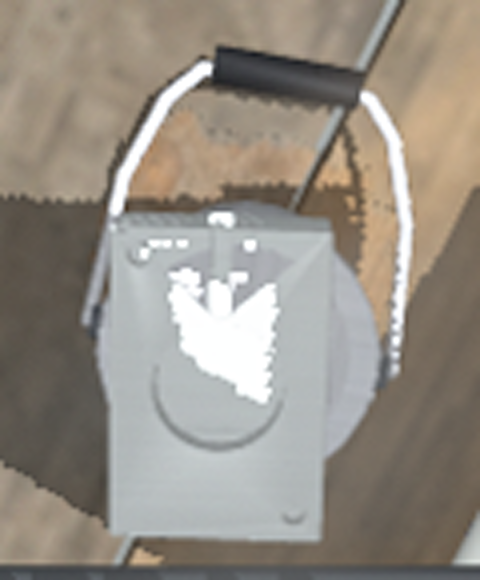

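Call:
drive_tool:
  deltas:
    - {"dx":0.02,"dy":-0.03,"dz":0,"wx":0,"wy":0,"wz":0}
    - {"dx":0.03,"dy":-0.07,"dz":0.02,"wx":0,"wy":0,"wz":0}
    - {"dx":0.03,"dy":-0.07,"dz":0.02,"wx":0,"wy":0,"wz":0}
    - {"dx":0.03,"dy":-0.07,"dz":0.02,"wx":0,"wy":0,"wz":0}
    - {"dx":0.03,"dy":-0.07,"dz":0.02,"wx":0,"wy":0,"wz":0}

```text
time_s: 2.95
tcp_pos: [0.5643, -0.3087, 0.2836]
ee_rot: [[-0.898, -0.441, 0.001], [-0.441, 0.898, -0.001], [-0.001, -0.001, -1.0]]
wrist_force: [0.7, -0.5, 0.5]
gripper_width: 0.993
```

Run:
```python
from h import *
s=r.sense();print(s["tcp_pos"],s["time_s"],s["joint_velocities"].max())
im=cams.capture("wrist")[:,:,::-1]
cv2.imwrite("pics/d_wrist.png",im)
np.savez("d.npz",**s)
cv2.imwrite("pics/d3.png",crop(im,270,80,400,225,4))
```

```text
[ 0.56434062 -0.30874709  0.28364404] 2.95 0.3892487124538985
```

View pics/d_wrist.png

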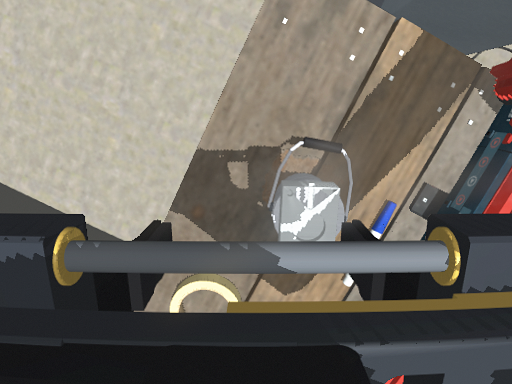

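View pics/d3.png

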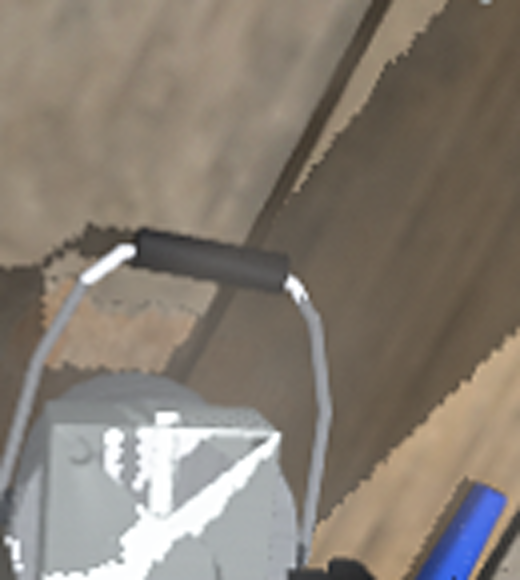

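```bash
cat >> h.py <<'E'
def cp(p,u0,v0,k):
    return ((p[0]+.5)/k-.5+u0,(p[1]+.5)/k-.5+v0)
def ld(f):
    return {k:v for k,v in np.load(f).items()}
E
python3 - <<'E'
from h import *
b=model("wrist",ld("b.npz"));d=model("wrist",ld("d.npz"));t=model("top")
B=lambda p:cp(p,190,100,4)
Dd=lambda p:cp(p,270,80,4)
for n,p,q in[("gL",(218,66),(141,247)),("gR",(362,87),(289,272)),("mA",(112,228),(48,427)),("mB",(332,233),(280,432))]:
    print(n,tri([(b,B(p)),(d,Dd(q))]))
M=onz(b,[B(p) for p in[(112,228),(332,233),(322,540),(108,535)]],.107);print(M,M.mean(0))
print("d",onz(d,[Dd(p) for p in [(48,427),(280,432)]],.107))
e=M[0]-M[3]+M[1]-M[2];print("long ang",np.degrees(np.arctan2(e[1],e[0])));e=M[1]-M[0]+M[2]-M[3];print("short ang",np.degrees(np.arctan2(e[1],e[0])))
print(np.linalg.norm(M[0]-M[1]),np.linalg.norm(M[1]-M[2]),np.linalg.norm(M[3]-M[2]))
T=[cp(p,260,90,4) for p in[(242,312),(163,352),(218,465),(300,425)]]
TM=onz(t,T,.107);print("top",TM,TM.mean(0))
print("lid b",onz(b,[B((98,350)),B((380,350))],.075))
print("jar",onz(t,[cp((118,122),260,90,4)],.08), "tape",onz(t,[cp((268,132),260,90,4)],.02))
P=onz(t,[cp(p,150,100,3.3) for p in[(108,306),(238,332),(207,462),(80,438)]],.025);print("pan",P,P.mean(0),np.linalg.norm(np.diff(P,axis=0),axis=1))
E
```

```text
gL (array([ 0.51403016, -0.27145607,  0.0611812 ]), [np.float64(0.0003596308573129868), np.float64(0.00035963085731292356)])
gR (array([ 0.50114641, -0.23111897,  0.06523781]), [np.float64(0.0001196905021588845), np.float64(0.00011969050215890583)])
mA (array([ 0.56517466, -0.27775567,  0.09999684]), [np.float64(0.0003595736937634937), np.float64(0.0003595736937633711)])
mB (array([ 0.53899974, -0.22414174,  0.10671767]), [np.float64(0.00013809878393265538), np.float64(0.0001380987839327277)])
[[ 0.56362295 -0.27744495  0.107     ]
 [ 0.53911    -0.22416577  0.107     ]
 [ 0.61795466 -0.1876271   0.107     ]
 [ 0.64312635 -0.24247033  0.107     ]] [ 0.59095349 -0.23292704  0.107     ]
d [[ 0.56435352 -0.27892446  0.107     ]
 [ 0.53883454 -0.22424366  0.107     ]]
long ang -155.69506916189079
short ang 114.67982589914158
0.058647719657906154 0.08689968913093084 0.060343962410068834
top [[ 0.64309685 -0.24215291  0.107     ]
 [ 0.61656281 -0.18802292  0.107     ]
 [ 0.53976824 -0.22274599  0.107     ]
 [ 0.56582066 -0.2785805   0.107     ]] [ 0.59131214 -0.23287558  0.107     ]
lid b [[ 0.60391888 -0.26749177  0.075     ]
 [ 0.56721254 -0.19235995  0.075     ]]
jar [[ 0.78403016 -0.16380355  0.08      ]] tape [[ 0.79281588 -0.27986004  0.02      ]]
pan [[0.59066533 0.14402936 0.025     ]
 [0.56621326 0.03081807 0.025     ]
 [0.45413656 0.0580188  0.025     ]
 [0.47641351 0.16738558 0.025     ]] [0.52185716 0.10006295 0.025     ] [0.11582185 0.11533026 0.11161252]
```

Run:
```python
from h import *
b=model("wrist",ld("b.npz"));d=model("wrist",ld("d.npz"));t=model("top");s=model("scene")
B=lambda p:cp(p,190,100,4)
Dd=lambda p:cp(p,270,80,4)
bc,dc,tc,sc=B((290,76)),Dd((215,260)),cp((252,514),260,90,4),cp((630,215),180,140,5)
for o in([(b,bc),(t,tc)],[(b,bc),(s,sc)],[(t,tc),(s,sc)],[(b,bc),(d,dc)],[(b,bc),(d,dc),(t,tc),(s,sc)]): print(tri(o))
for z in(.045,.06):print(onz(b,[bc,B((218,66)),B((362,87))],z))
```

```text
(array([ 0.50814945, -0.25124383,  0.06582669]), [np.float64(0.0004927093202075095), np.float64(0.0004927093202074299)])
(array([ 0.50804436, -0.25108146,  0.05938585]), [np.float64(0.0003165684410235662), np.float64(0.0003165684410235384)])
(array([ 0.50885864, -0.25238015,  0.05856333]), [np.float64(0.00011518686355505604), np.float64(0.00011518686355497466)])
(array([ 0.50758624, -0.25127843,  0.06355453]), [np.float64(0.00010470706693738311), np.float64(0.00010470706693739259)])
(array([ 0.50811285, -0.25117174,  0.05978104]), [np.float64(0.00037860682210644604), np.float64(0.0009437820519418143), np.float64(0.0012482510713199462), np.float64(0.00047681830220545505)])
[[ 0.50790428 -0.25078928  0.045     ]
 [ 0.51484341 -0.27182679  0.045     ]
 [ 0.50117381 -0.22955983  0.045     ]]
[[ 0.50773171 -0.25118035  0.06      ]
 [ 0.51442253 -0.27146506  0.06      ]
 [ 0.50124208 -0.23071057  0.06      ]]
```

Call:
drive_tool:
  deltas:
    - {"dx":-0.015,"dy":0.014,"dz":0,"wx":0,"wy":0,"wz":0.5}
    - {"dx":-0.03,"dy":0.03,"dz":0.02,"wx":0,"wy":0,"wz":1}
    - {"dx":-0.045,"dy":0.045,"dz":0.05,"wx":0,"wy":0,"wz":1.5}
    - {"dx":-0.057,"dy":0.056,"dz":0.09,"wx":0,"wy":0,"wz":1.5}
    - {"dx":-0.057,"dy":0.056,"dz":0.125,"wx":0,"wy":0,"wz":1.5}
    - {"dx":-0.057,"dy":0.056,"dz":0.145,"wx":0,"wy":0,"wz":1.5}
    - {"dx":-0.057,"dy":0.056,"dz":0.15,"wx":0,"wy":0,"wz":1.5}
    - {"dx":-0.057,"dy":0.056,"dz":0.15,"wx":0,"wy":0,"wz":1.5}
    - {"dx":-0.057,"dy":0.056,"dz":0.15,"wx":0,"wy":0,"wz":1.5}

```text
time_s: 3.9
tcp_pos: [0.592, -0.2346, 0.1347]
ee_rot: [[-0.909, -0.416, 0.004], [-0.416, 0.909, -0.001], [-0.003, -0.002, -1.0]]
wrist_force: [0.1, 0.2, 0.9]
gripper_width: 1.0
```

Run:
```python
from h import *
s=r.sense();print(s["tcp_pos"],s["ee_rot"][:,1],s["time_s"],s["wrist_force"])
im=cams.capture("wrist")[:,:,::-1]
m=model("wrist",s);
M=np.array([[0.5636,-0.2774,.107],[.539,-.2242,.107],[.618,-.1876,.107],[.643,-.2425,.107]])
print(proj(m,M))
cv2.imwrite("pics/e_wrist.png",im)
cv2.imwrite("pics/e_scene.png",crop(cams.capture("scene")[:,:,::-1],180,100,340,220,5))
```

```text
[ 0.59202675 -0.23462933  0.13472453] [-0.4161976   0.90927082 -0.00247713] 3.9 [0.13854125 0.22573661 0.88391925]
[[207.18871806 146.25160221]
 [311.07776298 146.05493402]
 [305.8216567  285.20914042]
 [209.94478937 284.78786661]]
```

View pics/e_wrist.png

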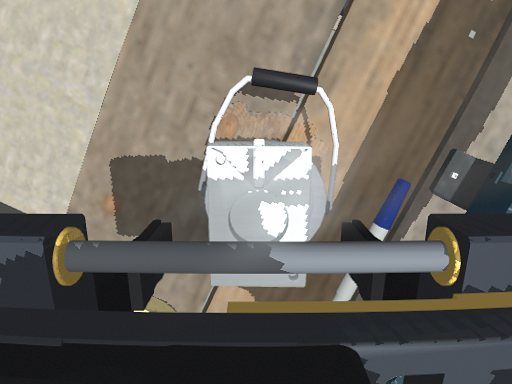

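View pics/e_scene.png

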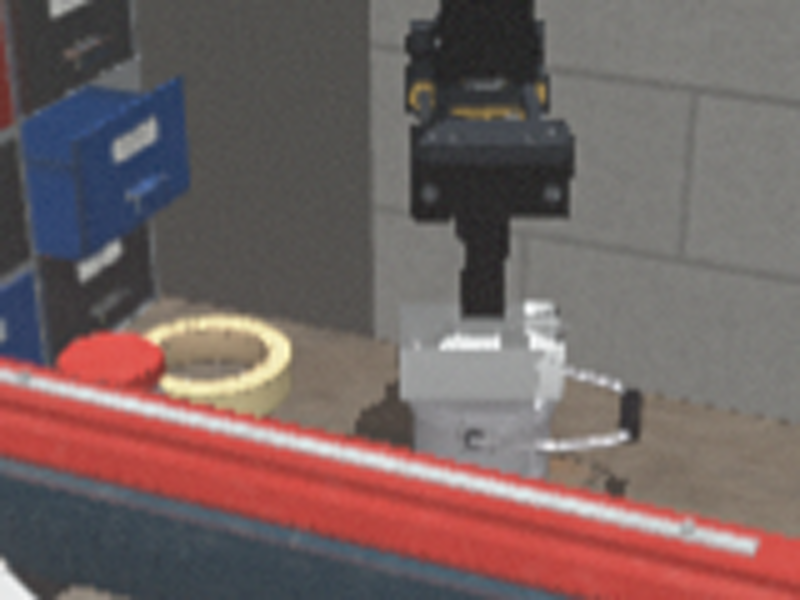

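Call:
drive_tool:
  deltas:
    - {"dx":0,"dy":0,"dz":0.012,"wx":0,"wy":0,"wz":0}
    - {"dx":0,"dy":0.001,"dz":0.025,"wx":0,"wy":0,"wz":0}
    - {"dx":0,"dy":0.001,"dz":0.037,"wx":0,"wy":0,"wz":0}
    - {"dx":0,"dy":0.001,"dz":0.046,"wx":0,"wy":0,"wz":0}
    - {"dx":0,"dy":0.001,"dz":0.05,"wx":0,"wy":0,"wz":0}
    - {"dx":0,"dy":0.001,"dz":0.05,"wx":0,"wy":0,"wz":0}
    - {"dx":0,"dy":0.001,"dz":0.05,"wx":0,"wy":0,"wz":0}

```text
time_s: 4.7
tcp_pos: [0.5907, -0.2339, 0.0827]
ee_rot: [[-0.91, -0.415, 0.0], [-0.415, 0.91, -0.0], [-0.0, -0.0, -1.0]]
wrist_force: [-0.5, 0.4, 0.4]
gripper_width: 0.997
```

Call:
drive_tool:
  deltas:
    - {"dx":0,"dy":0,"dz":0,"wx":0,"wy":0,"wz":0}
    - {"dx":0,"dy":0,"dz":0,"wx":0,"wy":0,"wz":0}
    - {"dx":0,"dy":0,"dz":0,"wx":0,"wy":0,"wz":0}
    - {"dx":0,"dy":0,"dz":0,"wx":0,"wy":0,"wz":0}
    - {"dx":0,"dy":0,"dz":0,"wx":0,"wy":0,"wz":0}
  gripper: 0

```text
time_s: 5.2
tcp_pos: [0.5905, -0.2338, 0.0828]
ee_rot: [[-0.91, -0.415, 0.0], [-0.415, 0.91, -0.0], [-0.0, -0.0, -1.0]]
wrist_force: [-0.3, 1.0, 0.7]
gripper_width: 0.683
```

Call:
drive_tool:
  deltas:
    - {"dx":0,"dy":0,"dz":0,"wx":0,"wy":0,"wz":0}
    - {"dx":0,"dy":0,"dz":-0.005,"wx":0,"wy":0,"wz":0}
    - {"dx":0,"dy":0,"dz":-0.012,"wx":0,"wy":0,"wz":0}
    - {"dx":0,"dy":0,"dz":-0.022,"wx":0,"wy":0,"wz":0}
    - {"dx":0,"dy":0,"dz":-0.036,"wx":0,"wy":0,"wz":0}
    - {"dx":0,"dy":0,"dz":-0.05,"wx":0,"wy":0,"wz":0}
    - {"dx":0,"dy":0,"dz":-0.06,"wx":0,"wy":0,"wz":0}
    - {"dx":0,"dy":0,"dz":-0.06,"wx":0,"wy":0,"wz":0}
    - {"dx":0,"dy":0,"dz":-0.06,"wx":0,"wy":0,"wz":0}

```text
time_s: 6.1
tcp_pos: [0.5902, -0.2336, 0.1428]
ee_rot: [[-0.91, -0.415, 0.0], [-0.415, 0.91, 0.0], [-0.0, 0.0, -1.0]]
wrist_force: [-0.3, 0.4, -5.6]
gripper_width: 0.686
```

Run:
```python
from h import *
s=r.sense();print(s["tcp_pos"],s["gripper_width"],s["time_s"],s["wrist_force"])
cv2.imwrite("pics/f_scene.png",crop(cams.capture("scene")[:,:,::-1],180,100,340,220,5))
```

```text
[ 0.59021318 -0.23358214  0.14278521] 0.6861230693054998 6.1 [-0.30251419  0.39219919 -5.61596894]
```

View pics/f_scene.png

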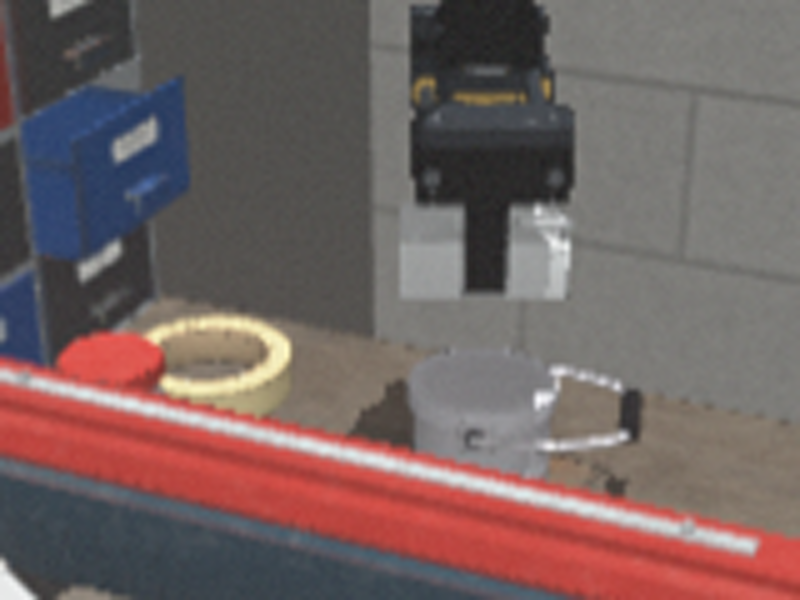

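Call:
drive_tool:
  deltas:
    - {"dx":0.008,"dy":0.003,"dz":0,"wx":0,"wy":0,"wz":0}
    - {"dx":0.025,"dy":0.009,"dz":0,"wx":0,"wy":0,"wz":0}
    - {"dx":0.05,"dy":0.018,"dz":0,"wx":0,"wy":0,"wz":0}
    - {"dx":0.08,"dy":0.028,"dz":0,"wx":0,"wy":0,"wz":0}
    - {"dx":0.11,"dy":0.039,"dz":0,"wx":0,"wy":0,"wz":0}
    - {"dx":0.14,"dy":0.05,"dz":0,"wx":0,"wy":0,"wz":0}
    - {"dx":0.165,"dy":0.059,"dz":0,"wx":0,"wy":0,"wz":0}
    - {"dx":0.177,"dy":0.063,"dz":0.01,"wx":0,"wy":0,"wz":0}
    - {"dx":0.18,"dy":0.064,"dz":0.03,"wx":0,"wy":0,"wz":0}
    - {"dx":0.18,"dy":0.064,"dz":0.055,"wx":0,"wy":0,"wz":0}
    - {"dx":0.18,"dy":0.064,"dz":0.08,"wx":0,"wy":0,"wz":0}
    - {"dx":0.18,"dy":0.064,"dz":0.1,"wx":0,"wy":0,"wz":0}
    - {"dx":0.18,"dy":0.064,"dz":0.115,"wx":0,"wy":0,"wz":0}
    - {"dx":0.18,"dy":0.064,"dz":0.122,"wx":0,"wy":0,"wz":0}
    - {"dx":0.18,"dy":0.064,"dz":0.122,"wx":0,"wy":0,"wz":0}
    - {"dx":0.18,"dy":0.064,"dz":0.122,"wx":0,"wy":0,"wz":0}

```text
time_s: 7.75
tcp_pos: [0.4005, -0.2505, 0.0211]
ee_rot: [[-0.91, -0.416, 0.001], [-0.416, 0.91, -0.0], [-0.001, -0.001, -1.0]]
wrist_force: [0.4, 0.2, -5.6]
gripper_width: 0.687
```

Run:
```python
from h import *
s=r.sense();print(s["tcp_pos"],s["gripper_width"],s["time_s"],s["wrist_force"])
cv2.imwrite("pics/g_scene.png",cams.capture("scene")[:,:,::-1])
cv2.imwrite("pics/g_top.png",crop(cams.capture("top")[:,:,::-1],230,130,400,310,3))
```

```text
[ 0.40046156 -0.25052769  0.02111437] 0.687190042654547 7.75 [ 0.40692023  0.23714448 -5.56179733]
```

View pics/g_scene.png

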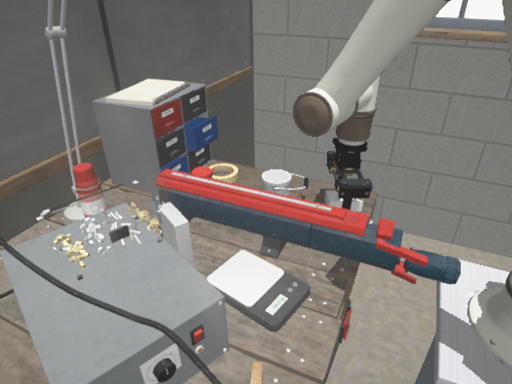

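View pics/g_top.png

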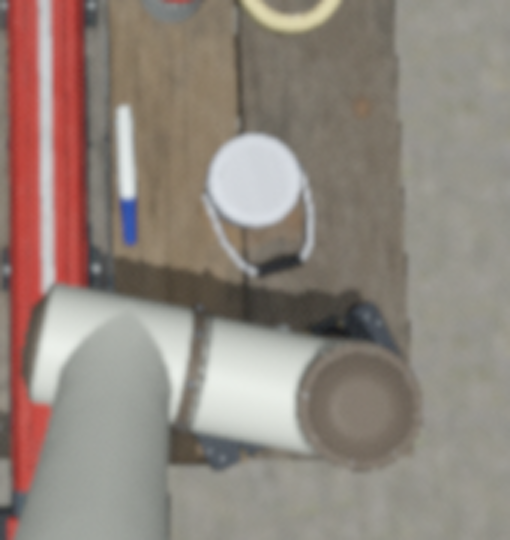

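Call:
drive_tool:
  deltas:
    - {"dx":0,"dy":0,"dz":0.005,"wx":0,"wy":0,"wz":0}
    - {"dx":0,"dy":0,"dz":0.009,"wx":0,"wy":0,"wz":0}
    - {"dx":0,"dy":0,"dz":0.011,"wx":0,"wy":0,"wz":0}
    - {"dx":0,"dy":0,"dz":0.012,"wx":0,"wy":0,"wz":0}
    - {"dx":0,"dy":0,"dz":0.013,"wx":0,"wy":0,"wz":0}
    - {"dx":0,"dy":0,"dz":0.013,"wx":0,"wy":0,"wz":0}

```text
time_s: 8.45
tcp_pos: [0.4, -0.2503, 0.0077]
ee_rot: [[-0.91, -0.415, -0.0], [-0.415, 0.91, -0.0], [0.0, 0.0, -1.0]]
wrist_force: [-1.2, 0.3, -2.4]
gripper_width: 0.686
```

Call:
drive_tool:
  deltas:
    - {"dx":0,"dy":0,"dz":0.0005,"wx":0,"wy":0,"wz":0}
    - {"dx":0,"dy":0,"dz":0.0005,"wx":0,"wy":0,"wz":0}
    - {"dx":0,"dy":0,"dz":0.0,"wx":0,"wy":0,"wz":0}
    - {"dx":0,"dy":0,"dz":0.0,"wx":0,"wy":0,"wz":0}
    - {"dx":0,"dy":0,"dz":0,"wx":0,"wy":0,"wz":0}
    - {"dx":0,"dy":0,"dz":-0.015,"wx":0,"wy":0,"wz":0}
    - {"dx":0,"dy":0,"dz":-0.04,"wx":0,"wy":0,"wz":0}
    - {"dx":0,"dy":0,"dz":-0.08,"wx":0,"wy":0,"wz":0}
    - {"dx":0,"dy":0,"dz":-0.12,"wx":0,"wy":0,"wz":0}
    - {"dx":0,"dy":0,"dz":-0.16,"wx":0,"wy":0,"wz":0}
    - {"dx":0,"dy":0,"dz":-0.19,"wx":0,"wy":0,"wz":0}
    - {"dx":0,"dy":0,"dz":-0.2,"wx":0,"wy":0,"wz":0}
    - {"dx":0,"dy":0,"dz":-0.2,"wx":0,"wy":0,"wz":0}
  gripper: 1

```text
time_s: 9.75
tcp_pos: [0.4007, -0.2504, 0.2088]
ee_rot: [[-0.91, -0.415, 0.003], [-0.415, 0.91, -0.001], [-0.003, -0.002, -1.0]]
wrist_force: [-1.0, -0.5, -0.4]
gripper_width: 1.002
```

Run:
```python
from h import *
s=r.sense();print(s["tcp_pos"],s["gripper_width"],s["time_s"],s["wrist_force"])
cv2.imwrite("pics/h_scene.png",crop(cams.capture("scene")[:,:,::-1],240,130,400,250,5))
s=r.sense();np.savez("hh.npz",**s);cv2.imwrite("pics/h_wrist.png",cams.capture("wrist")[:,:,::-1])
```

```text
[ 0.40065729 -0.25040443  0.20884771] 1.0020574931344117 9.75 [-1.02820829 -0.50497613 -0.41703083]
```

View pics/h_scene.png

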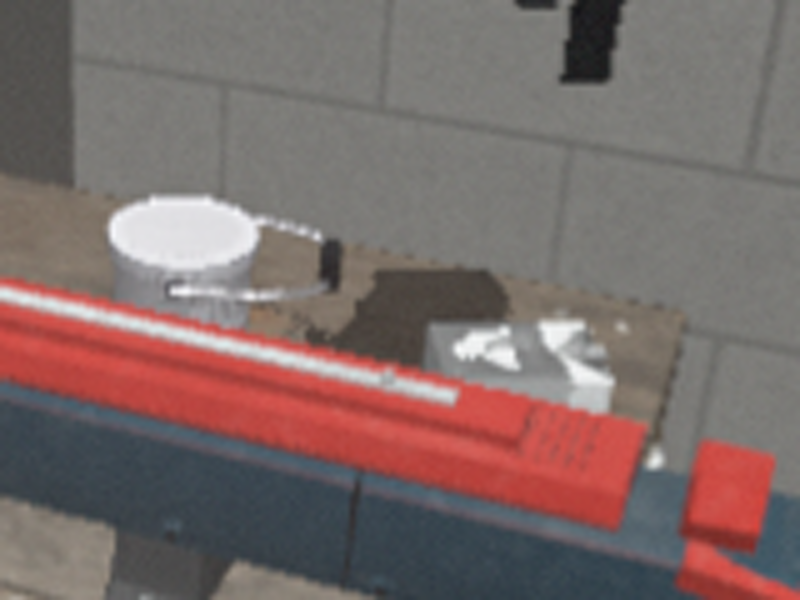

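View pics/h_wrist.png

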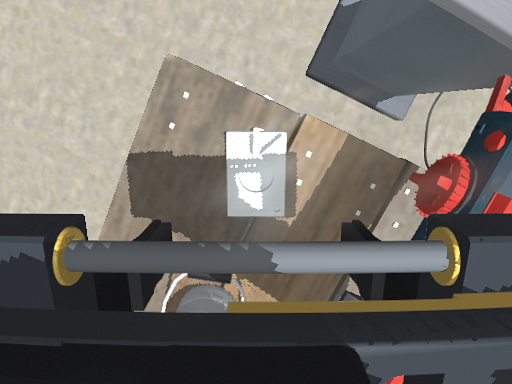

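Call:
drive_tool:
  deltas:
    - {"dx":-0.005,"dy":-0.003,"dz":0,"wx":0,"wy":0,"wz":-6}
    - {"dx":-0.02,"dy":-0.01,"dz":0,"wx":0,"wy":0,"wz":-14}
    - {"dx":-0.035,"dy":-0.016,"dz":0,"wx":0,"wy":0,"wz":-22}
    - {"dx":-0.05,"dy":-0.023,"dz":0,"wx":0,"wy":0,"wz":-30}
    - {"dx":-0.065,"dy":-0.03,"dz":0,"wx":0,"wy":0,"wz":-38}
    - {"dx":-0.08,"dy":-0.037,"dz":0,"wx":0,"wy":0,"wz":-46}
    - {"dx":-0.09,"dy":-0.042,"dz":0,"wx":0,"wy":0,"wz":-54}
    - {"dx":-0.097,"dy":-0.045,"dz":0,"wx":0,"wy":0,"wz":-62}
    - {"dx":-0.097,"dy":-0.045,"dz":0,"wx":0,"wy":0,"wz":-70}
    - {"dx":-0.097,"dy":-0.045,"dz":0,"wx":0,"wy":0,"wz":-78}
    - {"dx":-0.097,"dy":-0.045,"dz":0,"wx":0,"wy":0,"wz":-83}
    - {"dx":-0.097,"dy":-0.045,"dz":0,"wx":0,"wy":0,"wz":-83.4}
    - {"dx":-0.097,"dy":-0.045,"dz":0,"wx":0,"wy":0,"wz":-83.4}
    - {"dx":-0.097,"dy":-0.045,"dz":0,"wx":0,"wy":0,"wz":-83.4}
  gripper: 0.45

```text
time_s: 11.25
tcp_pos: [0.5066, -0.2509, 0.2066]
ee_rot: [[0.307, -0.952, -0.002], [-0.952, -0.307, 0.0], [-0.001, 0.001, -1.0]]
wrist_force: [-0.0, -0.1, 0.8]
gripper_width: 0.45
```

Run:
```python
from h import *
s=r.sense();print(s["tcp_pos"],s["ee_rot"],s["time_s"],s["joints"])
np.savez("i.npz",**s);cv2.imwrite("pics/i_wrist.png",cams.capture("wrist")[:,:,::-1])
```

```text
[ 0.50662555 -0.2508677   0.20660787] [[ 3.06706229e-01 -9.51802713e-01 -1.69835474e-03]
 [-9.51803786e-01 -3.06707318e-01  4.17084016e-04]
 [-9.17879525e-04  1.48857820e-03 -9.99998471e-01]] 11.25 [-9.92795870e+00  1.69956850e+01 -9.43368272e+00 -7.54508893e-03
 -6.36706040e+01  2.77922022e+01]
```

View pics/i_wrist.png

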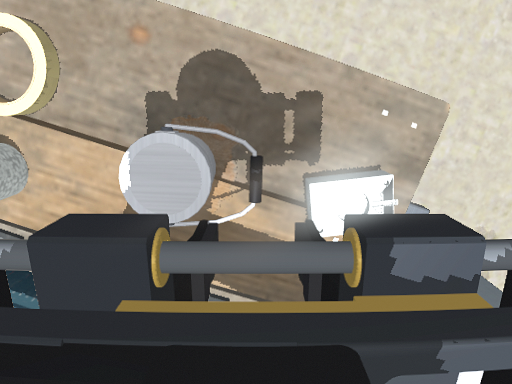

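Run:
```python
from h import *
b=model("wrist",ld("b.npz"));i=model("wrist",ld("i.npz"));t=model("top");sc=model("scene")
im=cv2.imread("pics/i_wrist.png")
c=crop(im,100,110,280,240,4);cv2.imwrite("pics/i2.png",c)
B=lambda p:cp(p,190,100,4)
g=np.array([(257,156),(255,202)]);gc=g.mean(0)
for o in ([(b,B((290,76))),(i,gc)],[(sc,cp((330,265),240,130,5)),(i,gc)],[(sc,cp((330,265),240,130,5)),(i,gc),(b,B((290,76))),(t,cp((252,514),260,90,4))]):print(tri(o))
G=onz(i,g,.06);print(G,np.degrees(np.arctan2(*(G[0]-G[1])[1::-1])))
print(proj(i,[[.508,-.251,.06],[.508,-.251,.045]]))
```

```text
(array([ 0.50798317, -0.25273039,  0.06427469]), [np.float64(0.00020249976373446125), np.float64(0.0002024997637347445)])
(array([ 0.50815485, -0.25155535,  0.05912327]), [np.float64(0.00033864642708202796), np.float64(0.0003386464270820589)])
(array([ 0.50831366, -0.25213491,  0.05898779]), [np.float64(0.0003877410603095717), np.float64(0.000699842979906126), np.float64(0.0006994873969626879), np.float64(0.0006503413841749681)])
[[ 0.51367162 -0.27267689  0.06      ]
 [ 0.50191277 -0.23027632  0.06      ]] -74.49983053895494
[[255.61595934 179.77780481]
 [255.59101432 176.68129553]]
```

View pics/i2.png

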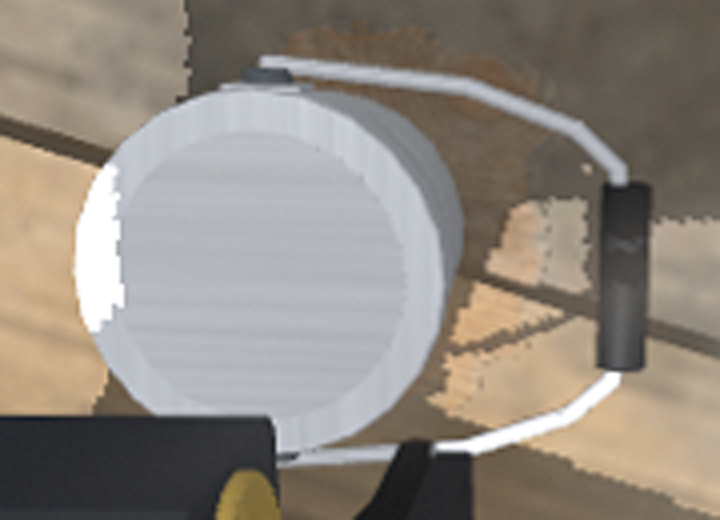

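Call:
drive_tool:
  deltas:
    - {"dx":0.0015,"dy":-0.001,"dz":0.01,"wx":0,"wy":0,"wz":0}
    - {"dx":0.0015,"dy":-0.001,"dz":0.035,"wx":0,"wy":0,"wz":0}
    - {"dx":0.0015,"dy":-0.001,"dz":0.065,"wx":0,"wy":0,"wz":0}
    - {"dx":0.0015,"dy":-0.001,"dz":0.09,"wx":0,"wy":0,"wz":0}
    - {"dx":0.0015,"dy":-0.001,"dz":0.1,"wx":0,"wy":0,"wz":0}
    - {"dx":0.0015,"dy":-0.001,"dz":0.105,"wx":0,"wy":0,"wz":0}
    - {"dx":0.0015,"dy":-0.001,"dz":0.105,"wx":0,"wy":0,"wz":0}
  gripper: 0.32

```text
time_s: 12.0
tcp_pos: [0.5086, -0.2522, 0.1025]
ee_rot: [[0.308, -0.951, -0.0], [-0.951, -0.308, -0.0], [0.0, 0.0, -1.0]]
wrist_force: [0.7, 0.1, 0.1]
gripper_width: 0.319
```

Run:
```python
from h import *
s=r.sense();print(s["tcp_pos"],s["ee_rot"],s["time_s"],s["gripper_width"])
np.savez("j.npz",**s);im=cams.capture("wrist")[:,:,::-1];cv2.imwrite("pics/j_wrist.png",im)
im=cams.capture("scene")[:,:,::-1];cv2.imwrite("pics/j_scene.png",crop(im,220,110,380,230,5))
i=model("wrist",ld("i.npz"));print(onz(i,[cp((259,267),100,110,4),cp((75,267),100,110,4),cp((443,267),100,110,4)],.075))
```

```text
[ 0.50859466 -0.25218283  0.10247344] [[ 3.08071797e-01 -9.51363102e-01 -1.26869010e-04]
 [-9.51363100e-01 -3.08071772e-01 -1.87599340e-04]
 [ 1.39390329e-04  1.78492560e-04 -9.99999974e-01]] 12.0 0.31901186284975713
[[ 0.58753281 -0.23188597  0.075     ]
 [ 0.62747752 -0.21909106  0.075     ]
 [ 0.54825579 -0.24451367  0.075     ]]
```

View pics/j_wrist.png

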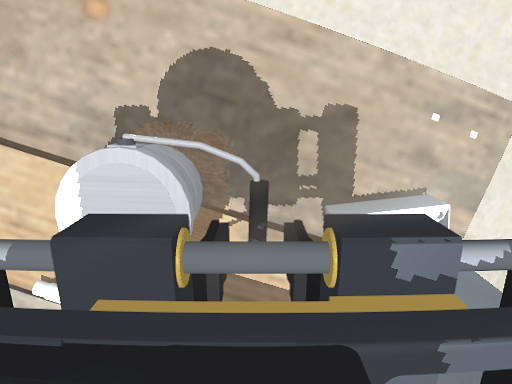

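View pics/j_scene.png

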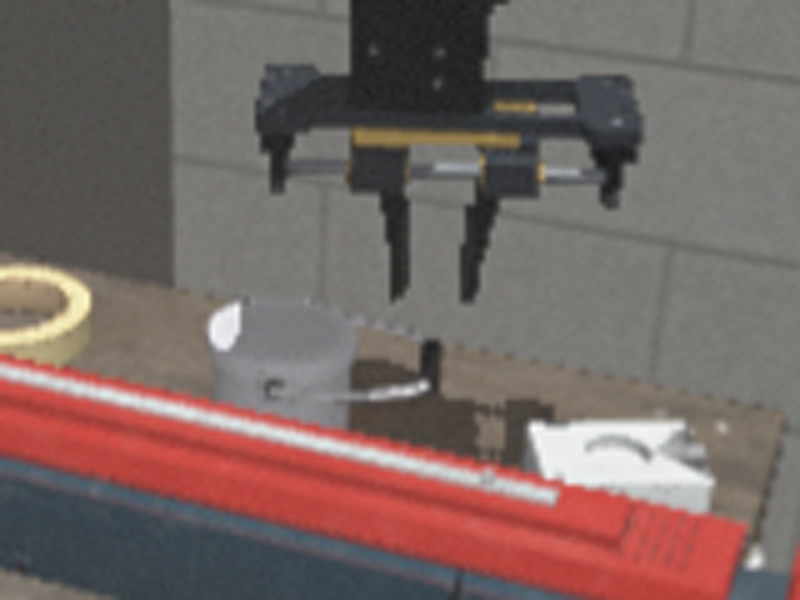

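Call:
drive_tool:
  deltas:
    - {"dx":0,"dy":0,"dz":0.012,"wx":0,"wy":0,"wz":0}
    - {"dx":0,"dy":0,"dz":0.028,"wx":0,"wy":0,"wz":0}
    - {"dx":0,"dy":0,"dz":0.044,"wx":0,"wy":0,"wz":0}
    - {"dx":0,"dy":0,"dz":0.058,"wx":0,"wy":0,"wz":0}
    - {"dx":0,"dy":0,"dz":0.066,"wx":0,"wy":0,"wz":0}
    - {"dx":0,"dy":0,"dz":0.0675,"wx":0,"wy":0,"wz":0}
    - {"dx":0,"dy":0,"dz":0.0675,"wx":0,"wy":0,"wz":0}

```text
time_s: 12.8
tcp_pos: [0.5086, -0.2521, 0.0352]
ee_rot: [[0.308, -0.951, 0.0], [-0.951, -0.308, -0.0], [0.0, -0.0, -1.0]]
wrist_force: [-0.1, 0.1, 0.1]
gripper_width: 0.322
```

Run:
```python
from h import *
s=r.sense();print(s["tcp_pos"],s["wrist_force"],s["gripper_width"])
im=cams.capture("scene")[:,:,::-1];cv2.imwrite("pics/k_scene.png",crop(im,250,140,350,215,8))
im=cams.capture("wrist")[:,:,::-1];cv2.imwrite("pics/k_wrist.png",im)
```

```text
[ 0.50863454 -0.25214296  0.03519605] [-0.10016856  0.12839556  0.10131648] 0.3215587591420086
```

View pics/k_scene.png

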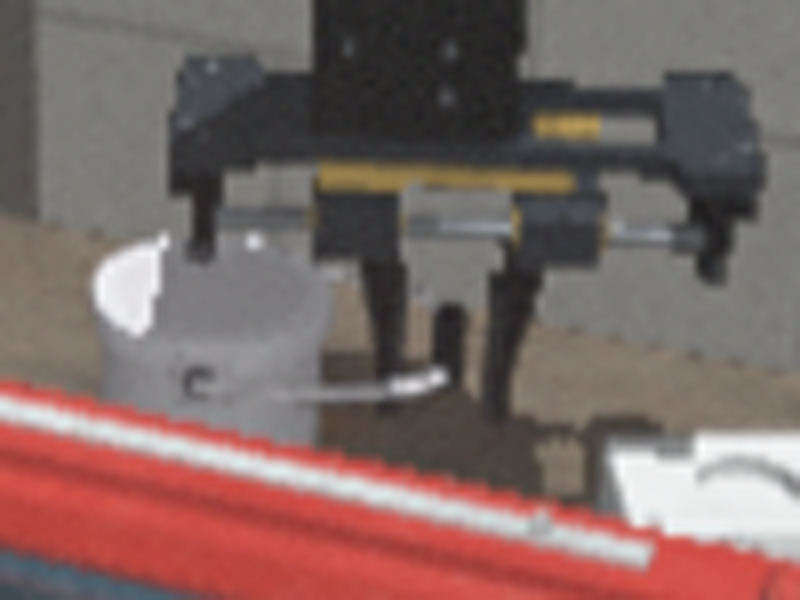

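View pics/k_wrist.png

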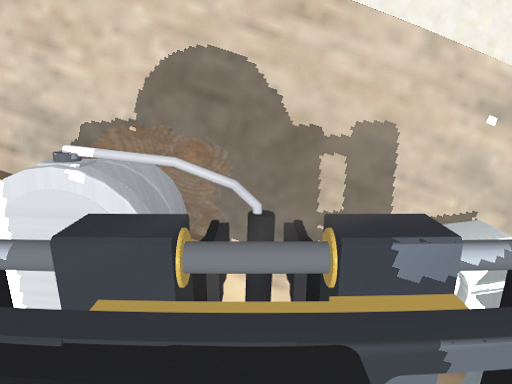

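Run:
```python
from h import *
sc=model("scene")
p=proj(sc,[[.5086,-.252,z] for z in(.035,.045,.05,.055,.06)])
print((p-[250,140]+.5)*8-.5)
```

```text
[[444.05634437 403.63241122]
 [445.8645598  378.8981712 ]
 [446.77503033 366.43211886]
 [447.68977618 353.89948344]
 [448.60882256 341.29978905]]
```

Call:
drive_tool:
  deltas:
    - {"dx":0,"dy":0,"dz":-0.002,"wx":0,"wy":0,"wz":0}
    - {"dx":0,"dy":0,"dz":-0.004,"wx":0,"wy":0,"wz":0}
    - {"dx":0,"dy":0,"dz":-0.004,"wx":0,"wy":0,"wz":0}
    - {"dx":0,"dy":0,"dz":-0.004,"wx":0,"wy":0,"wz":0}
    - {"dx":0,"dy":0,"dz":-0.004,"wx":0,"wy":0,"wz":0}
    - {"dx":0,"dy":0,"dz":-0.004,"wx":0,"wy":0,"wz":0}
  gripper: 0

```text
time_s: 13.5
tcp_pos: [0.5079, -0.2523, 0.0389]
ee_rot: [[0.308, -0.951, -0.001], [-0.951, -0.308, 0.0], [-0.0, 0.001, -1.0]]
wrist_force: [-1.5, -1.6, -0.0]
gripper_width: 0.114
```

Run:
```python
from h import *
s=r.sense();print(s["tcp_pos"],s["wrist_force"],s["gripper_width"])
im=cams.capture("scene")[:,:,::-1];cv2.imwrite("pics/l_scene.png",crop(im,250,140,350,215,8))
im=cams.capture("wrist")[:,:,::-1];cv2.imwrite("pics/l_wrist.png",crop(im,170,140,330,260,5))
print(r.sense()["gripper_width"])
```

```text
[ 0.50792413 -0.25225045  0.03892744] [-1.4910684  -1.61628888 -0.02243105] 0.1137091733867214
0.11424020901651169
```

View pics/l_scene.png

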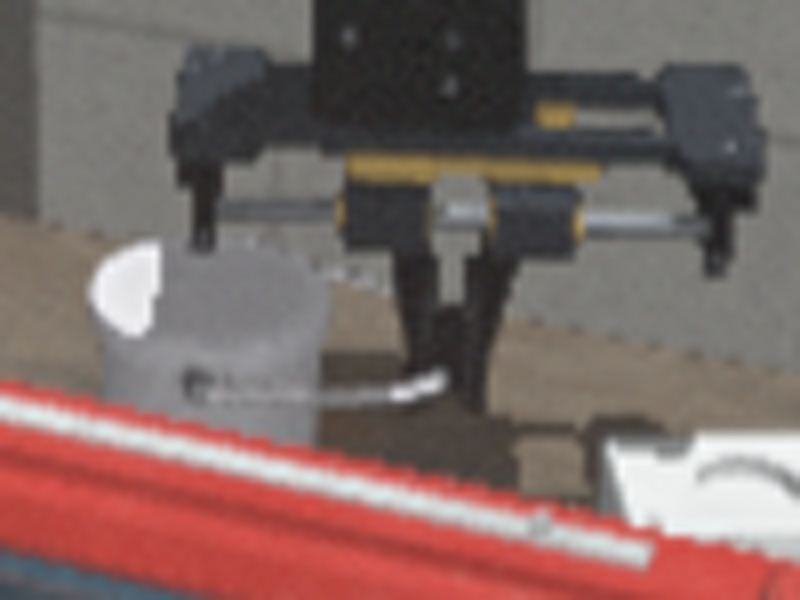

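View pics/l_wrist.png

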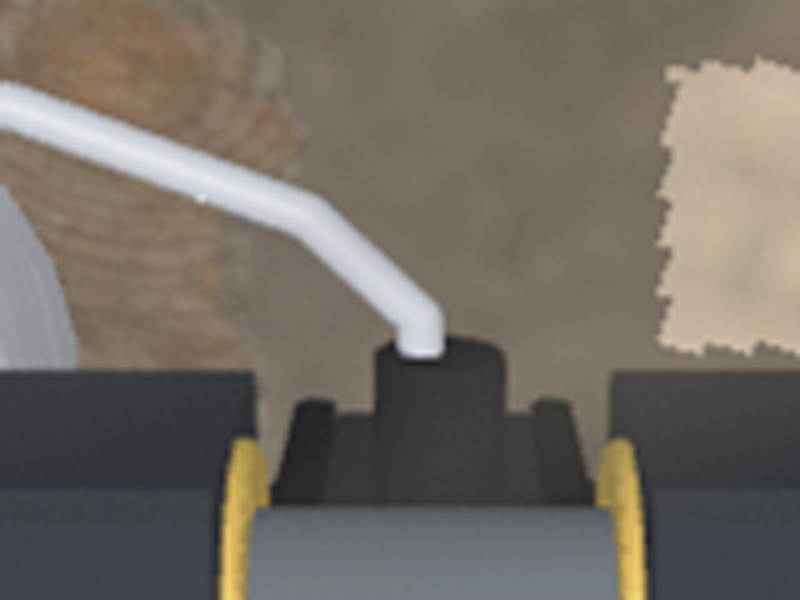

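Call:
drive_tool:
  deltas:
    - {"dx":0,"dy":0,"dz":-0.005,"wx":0,"wy":0,"wz":0}
    - {"dx":0,"dy":-0.0005,"dz":-0.011,"wx":0,"wy":0,"wz":0}
    - {"dx":0,"dy":-0.001,"dz":-0.0185,"wx":0,"wy":0,"wz":0}
    - {"dx":0,"dy":-0.0025,"dz":-0.0255,"wx":0,"wy":0,"wz":0}
    - {"dx":0,"dy":-0.005,"dz":-0.0325,"wx":0,"wy":0,"wz":0}
    - {"dx":0,"dy":-0.0075,"dz":-0.039,"wx":0,"wy":0,"wz":0}
    - {"dx":0,"dy":-0.011,"dz":-0.0455,"wx":0,"wy":0,"wz":0}
    - {"dx":0,"dy":-0.015,"dz":-0.0515,"wx":0,"wy":0,"wz":0}
    - {"dx":0.0005,"dy":-0.019,"dz":-0.057,"wx":0,"wy":0,"wz":0}
    - {"dx":0.0005,"dy":-0.019,"dz":-0.057,"wx":0,"wy":0,"wz":0}

```text
time_s: 14.6
tcp_pos: [0.5278, -0.2467, 0.0973]
ee_rot: [[0.309, -0.951, 0.002], [-0.951, -0.309, -0.001], [0.001, -0.002, -1.0]]
wrist_force: [-3.0, -3.2, 2.9]
gripper_width: 0.115
```

Run:
```python
from h import *
s=r.sense();print(s["tcp_pos"],s["wrist_force"],s["gripper_width"])
im=cams.capture("scene")[:,:,::-1];cv2.imwrite("pics/m_scene.png",crop(im,250,140,350,215,8))
im=cams.capture("wrist")[:,:,::-1];cv2.imwrite("pics/m_wrist.png",im)
```

```text
[ 0.52775123 -0.24672318  0.09728867] [-3.02142879 -3.24289481  2.94796512] 0.11514618111738799
```

View pics/m_scene.png

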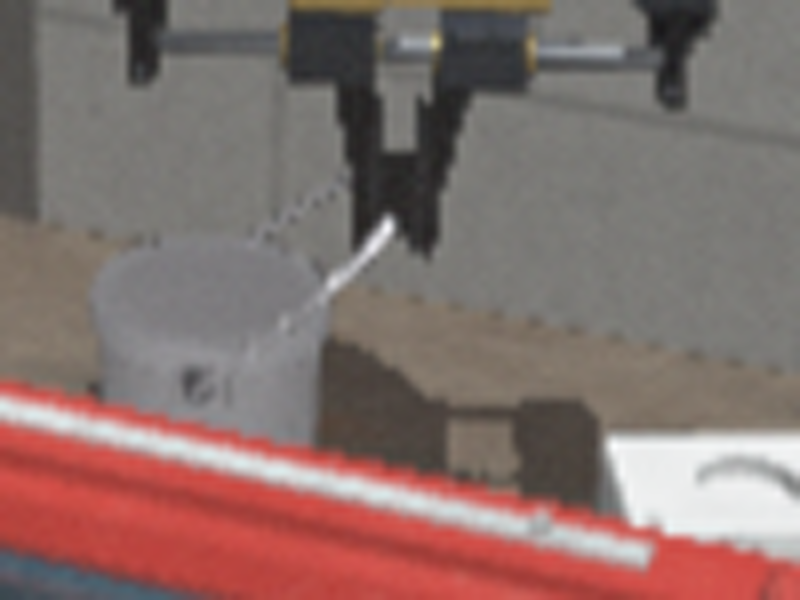

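View pics/m_wrist.png

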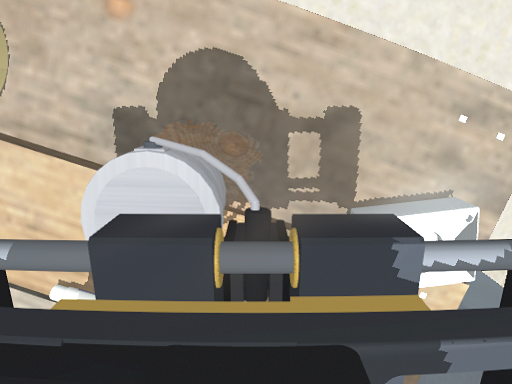

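Call:
drive_tool:
  deltas:
    - {"dx":0.001,"dy":-0.005,"dz":-0.0055,"wx":0,"wy":0,"wz":0}
    - {"dx":0.0015,"dy":-0.01,"dz":-0.011,"wx":0,"wy":0,"wz":0}
    - {"dx":0.002,"dy":-0.0155,"dz":-0.016,"wx":0,"wy":0,"wz":0}
    - {"dx":0.002,"dy":-0.0215,"dz":-0.02,"wx":0,"wy":0,"wz":0}
    - {"dx":0.0025,"dy":-0.028,"dz":-0.0235,"wx":0,"wy":0,"wz":0}
    - {"dx":0.003,"dy":-0.0345,"dz":-0.0265,"wx":0,"wy":0,"wz":0}
    - {"dx":0.003,"dy":-0.0415,"dz":-0.0285,"wx":0,"wy":0,"wz":0}
    - {"dx":0.0035,"dy":-0.0485,"dz":-0.03,"wx":0,"wy":0,"wz":0}
    - {"dx":0.0035,"dy":-0.0485,"dz":-0.03,"wx":0,"wy":0,"wz":0}
    - {"dx":0.0035,"dy":-0.0485,"dz":-0.03,"wx":0,"wy":0,"wz":0}

```text
time_s: 15.7
tcp_pos: [0.5731, -0.2349, 0.1253]
ee_rot: [[0.308, -0.951, -0.002], [-0.951, -0.308, 0.001], [-0.001, 0.002, -1.0]]
wrist_force: [-0.2, 0.3, -6.5]
gripper_width: 0.114
```

Run:
```python
from h import *
s=r.sense();print(s["tcp_pos"],s["wrist_force"],s["gripper_width"])
im=cams.capture("scene")[:,:,::-1];cv2.imwrite("pics/n_scene.png",crop(im,230,120,350,210,6))
im=cams.capture("wrist")[:,:,::-1];cv2.imwrite("pics/n_wrist.png",im)
```

```text
[ 0.57314271 -0.23490518  0.12528921] [-0.19105422  0.27589743 -6.48878433] 0.11444750173501173
```

View pics/n_scene.png

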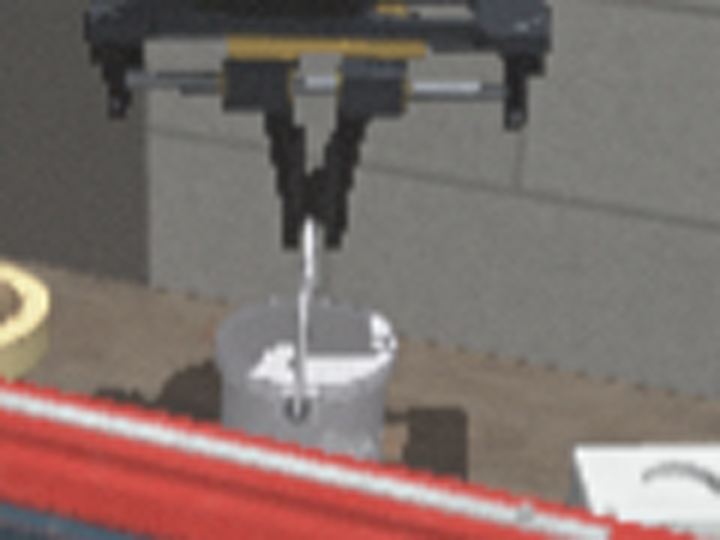

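View pics/n_wrist.png

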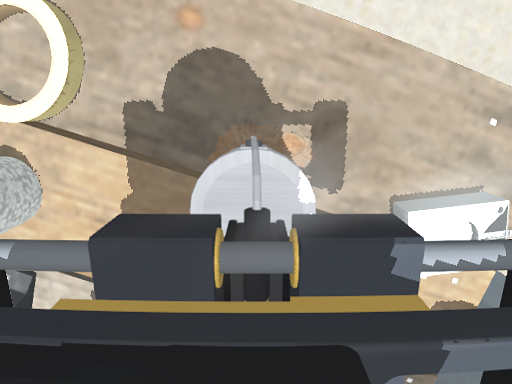

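Call:
drive_tool:
  deltas:
    - {"dx":0,"dy":0,"dz":0.001,"wx":0,"wy":0,"wz":0}
    - {"dx":0,"dy":0,"dz":0.002,"wx":0,"wy":0,"wz":0}
    - {"dx":0,"dy":0,"dz":0.002,"wx":0,"wy":0,"wz":0}
    - {"dx":0,"dy":0,"dz":0.002,"wx":0,"wy":0,"wz":0}

```text
time_s: 16.2
tcp_pos: [0.5743, -0.2354, 0.125]
ee_rot: [[0.308, -0.951, 0.002], [-0.951, -0.308, -0.001], [0.001, -0.001, -1.0]]
wrist_force: [-0.4, 0.2, -0.9]
gripper_width: 0.11
```

Run:
```python
from h import *
s=r.sense();print(s["tcp_pos"],s["wrist_force"],s["time_s"])
im=cams.capture("wrist")[:,:,::-1];cv2.imwrite("pics/o_wrist.png",crop(im,170,100,330,220,5))
im=cams.capture("scene")[:,:,::-1];cv2.imwrite("pics/o_scene.png",crop(im,230,120,350,210,6))
```

```text
[ 0.57433075 -0.23536821  0.12504176] [-0.42253399  0.16387921 -0.9121844 ] 16.2
```

View pics/o_wrist.png

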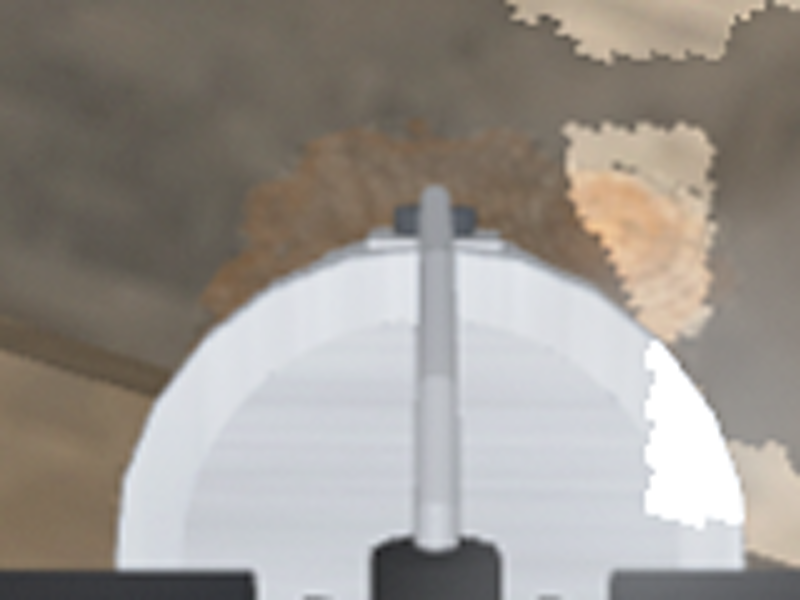

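View pics/o_scene.png

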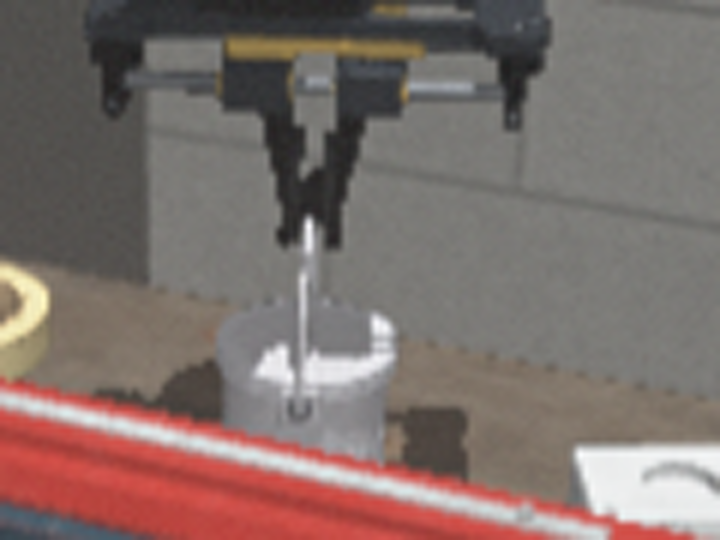

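Call:
drive_tool:
  deltas:
    - {"dx":0,"dy":0,"dz":-0.002,"wx":0,"wy":0,"wz":0}
    - {"dx":0,"dy":0,"dz":-0.006,"wx":0,"wy":0,"wz":0}
    - {"dx":0,"dy":0,"dz":-0.012,"wx":0,"wy":0,"wz":0}
    - {"dx":0,"dy":0,"dz":-0.02,"wx":0,"wy":0,"wz":0}
    - {"dx":0,"dy":0,"dz":-0.03,"wx":0,"wy":0,"wz":0}
    - {"dx":0,"dy":0,"dz":-0.042,"wx":0,"wy":0,"wz":0}
    - {"dx":0,"dy":0,"dz":-0.056,"wx":0,"wy":0,"wz":0}
    - {"dx":0,"dy":0,"dz":-0.07,"wx":0,"wy":0,"wz":0}
    - {"dx":0,"dy":0,"dz":-0.085,"wx":0,"wy":0,"wz":0}
    - {"dx":0,"dy":0,"dz":-0.1,"wx":0,"wy":0,"wz":0}
    - {"dx":0,"dy":0,"dz":-0.115,"wx":0,"wy":0,"wz":0}
    - {"dx":0,"dy":0,"dz":-0.13,"wx":0,"wy":0,"wz":0}
    - {"dx":0,"dy":0,"dz":-0.145,"wx":0,"wy":0,"wz":0}
    - {"dx":0,"dy":0,"dz":-0.158,"wx":0,"wy":0,"wz":0}
    - {"dx":0,"dy":0,"dz":-0.168,"wx":0,"wy":0,"wz":0}
    - {"dx":0,"dy":0,"dz":-0.175,"wx":0,"wy":0,"wz":0}
    - {"dx":0,"dy":0,"dz":-0.178,"wx":0,"wy":0,"wz":0}
    - {"dx":0,"dy":0,"dz":-0.178,"wx":0,"wy":0,"wz":0}
    - {"dx":0,"dy":0,"dz":-0.178,"wx":0,"wy":0,"wz":0}

```text
time_s: 18.2
tcp_pos: [0.5735, -0.2349, 0.3012]
ee_rot: [[0.308, -0.951, -0.002], [-0.951, -0.308, 0.001], [-0.001, 0.001, -1.0]]
wrist_force: [0.6, -1.0, -7.2]
gripper_width: 0.115
```

Run:
```python
from h import *
s=r.sense();print(s["tcp_pos"],s["wrist_force"],s["time_s"],s["gripper_width"])
im=cams.capture("scene")[:,:,::-1];cv2.imwrite("pics/p_scene.png",im)
```

```text
[ 0.57348963 -0.23492472  0.30122218] [ 0.55060651 -0.96551643 -7.23586934] 18.2 0.11515877680873035
```

View pics/p_scene.png

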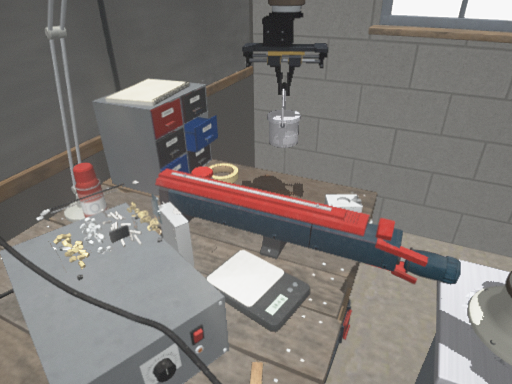

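Run:
```python
from h import *
for n,f,roi in(("scene","pics/p_scene.png",(200,240,320,330)),("top","pics/a_top.png",(165,185,230,265))):
    im=cv2.imread(f);u0,v0,u1,v1=roi
    hsv=cv2.cvtColor(im,cv2.COLOR_BGR2HSV)[v0:v1,u0:u1]
    m=((hsv[...,2]>170)&(hsv[...,1]<40)).astype(np.uint8)
    cs,_=cv2.findContours(m,0,cv2.CHAIN_APPROX_NONE);c=max(cs,key=cv2.contourArea)
    q=cv2.approxPolyDP(c,0.06*cv2.arcLength(c,True),True).reshape(-1,2)+[u0,v0]
    print(n,q.tolist(),cv2.contourArea(c))
    P=onz(model(n),q,.025);print(P.round(4),P.mean(0),np.linalg.norm(P-np.roll(P,1,0),axis=1))
    M=cv2.moments(c);print(onz(model(n),[(M['m10']/M['m00']+u0,M['m01']/M['m00']+v0)],.025))
```

```text
scene [[240, 250], [207, 281], [250, 306], [283, 271]] 2427.0
[[0.5653 0.0384 0.025 ]
 [0.583  0.1495 0.025 ]
 [0.4773 0.1713 0.025 ]
 [0.4544 0.0612 0.025 ]] [0.51998463 0.105101   0.025     ] [0.11320591 0.11254594 0.10788652 0.11248915]
[[0.51793105 0.10841315 0.025     ]]
top [[183, 193], [173, 231], [211, 240], [220, 202]] 1649.5
[[0.5888 0.1422 0.025 ]
 [0.4804 0.17   0.025 ]
 [0.4532 0.0619 0.025 ]
 [0.5613 0.0359 0.025 ]] [0.52091831 0.10251514 0.025     ] [0.10982086 0.11196628 0.11138334 0.11113055]
[[0.52058579 0.1025863  0.025     ]]
```

Call:
drive_tool:
  deltas:
    - {"dx":-0.002,"dy":0,"dz":0,"wx":0,"wy":0,"wz":0}
    - {"dx":-0.007,"dy":-0.001,"dz":0,"wx":0,"wy":0,"wz":0}
    - {"dx":-0.014,"dy":-0.002,"dz":0,"wx":0,"wy":0,"wz":0}
    - {"dx":-0.023,"dy":-0.004,"dz":0,"wx":0,"wy":0,"wz":0}
    - {"dx":-0.034,"dy":-0.006,"dz":0,"wx":0,"wy":0,"wz":0}
    - {"dx":-0.047,"dy":-0.008,"dz":0,"wx":0,"wy":0,"wz":0}
    - {"dx":-0.061,"dy":-0.01,"dz":0,"wx":0,"wy":0,"wz":0}
    - {"dx":-0.076,"dy":-0.012,"dz":0,"wx":0,"wy":0,"wz":0}
    - {"dx":-0.092,"dy":-0.015,"dz":0,"wx":0,"wy":0,"wz":0}
    - {"dx":-0.109,"dy":-0.018,"dz":0,"wx":0,"wy":0,"wz":0}
    - {"dx":-0.126,"dy":-0.02,"dz":0,"wx":0,"wy":0,"wz":0}
    - {"dx":-0.143,"dy":-0.023,"dz":0,"wx":0,"wy":0,"wz":0}
    - {"dx":-0.16,"dy":-0.026,"dz":0,"wx":0,"wy":0,"wz":0}
    - {"dx":-0.177,"dy":-0.028,"dz":0,"wx":0,"wy":0,"wz":0}
    - {"dx":-0.194,"dy":-0.031,"dz":0,"wx":0,"wy":0,"wz":0}
    - {"dx":-0.21,"dy":-0.033,"dz":0,"wx":0,"wy":0,"wz":0}
    - {"dx":-0.226,"dy":-0.036,"dz":0,"wx":0,"wy":0,"wz":0}
    - {"dx":-0.242,"dy":-0.038,"dz":0,"wx":0,"wy":0,"wz":0}
    - {"dx":-0.257,"dy":-0.041,"dz":0,"wx":0,"wy":0,"wz":0}
    - {"dx":-0.272,"dy":-0.043,"dz":0,"wx":0,"wy":0,"wz":0}

```text
time_s: 20.25
tcp_pos: [0.5306, 0.0383, 0.3022]
ee_rot: [[0.308, -0.951, 0.0], [-0.951, -0.308, 0.0], [0.0, -0.0, -1.0]]
wrist_force: [-0.2, -0.3, -6.8]
gripper_width: 0.115
```

Call:
drive_tool:
  deltas:
    - {"dx":-0.014,"dy":-0.002,"dz":0,"wx":0,"wy":0,"wz":0}
    - {"dx":-0.027,"dy":-0.004,"dz":0,"wx":0,"wy":0,"wz":0}
    - {"dx":-0.039,"dy":-0.006,"dz":0,"wx":0,"wy":0,"wz":0}
    - {"dx":-0.049,"dy":-0.007,"dz":0,"wx":0,"wy":0,"wz":0}
    - {"dx":-0.057,"dy":-0.009,"dz":0,"wx":0,"wy":0,"wz":0}
    - {"dx":-0.063,"dy":-0.01,"dz":0,"wx":0,"wy":0,"wz":0}
    - {"dx":-0.066,"dy":-0.01,"dz":0,"wx":0,"wy":0,"wz":0}
    - {"dx":-0.066,"dy":-0.01,"dz":0,"wx":0,"wy":0,"wz":0}
    - {"dx":-0.066,"dy":-0.01,"dz":0,"wx":0,"wy":0,"wz":0}
    - {"dx":-0.066,"dy":-0.01,"dz":0,"wx":0,"wy":0,"wz":0}

```text
time_s: 21.25
tcp_pos: [0.5202, 0.1024, 0.3021]
ee_rot: [[0.308, -0.952, -0.0], [-0.952, -0.308, -0.0], [0.0, 0.0, -1.0]]
wrist_force: [0.4, -0.5, -7.2]
gripper_width: 0.111
```

Run:
```python
from h import *
s=r.sense();print(s["tcp_pos"],s["wrist_force"],s["time_s"],s["gripper_width"])
im=cams.capture("scene")[:,:,::-1];cv2.imwrite("pics/q_scene.png",im)
s=r.sense();print(s["tcp_pos"]);im=cams.capture("wrist")[:,:,::-1];cv2.imwrite("pics/q_wrist.png",im);np.savez("q.npz",**s)
print(proj(model("wrist",s),[.52,.103,.025]))
```

```text
[0.52018101 0.10243392 0.30206446] [ 0.41838817 -0.48212864 -7.19090725] 21.25 0.11069448061083055
[0.52017062 0.10247573 0.30204537]
[[256.7201862  160.72159419]]
```

View pics/q_scene.png

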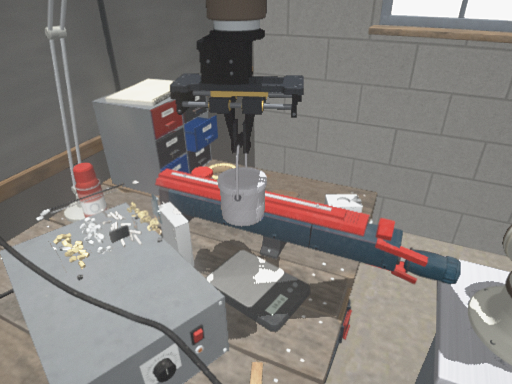

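View pics/q_wrist.png

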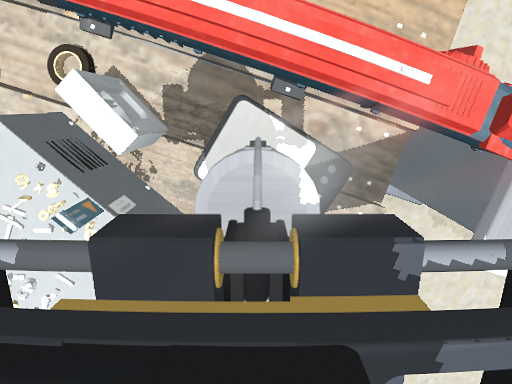

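Call:
drive_tool:
  deltas:
    - {"dx":0,"dy":0,"dz":0.003,"wx":0,"wy":0,"wz":0}
    - {"dx":0,"dy":0,"dz":0.009,"wx":0,"wy":0,"wz":0}
    - {"dx":0,"dy":0,"dz":0.018,"wx":0,"wy":0,"wz":0}
    - {"dx":0,"dy":0,"dz":0.03,"wx":0,"wy":0,"wz":0}
    - {"dx":0,"dy":0,"dz":0.044,"wx":0,"wy":0,"wz":0}
    - {"dx":0,"dy":0,"dz":0.058,"wx":0,"wy":0,"wz":0}
    - {"dx":0,"dy":0,"dz":0.072,"wx":0,"wy":0,"wz":0}
    - {"dx":0,"dy":0,"dz":0.086,"wx":0,"wy":0,"wz":0}
    - {"dx":0,"dy":0,"dz":0.099,"wx":0,"wy":0,"wz":0}
    - {"dx":0,"dy":0,"dz":0.111,"wx":0,"wy":0,"wz":0}
    - {"dx":0,"dy":0,"dz":0.121,"wx":0,"wy":0,"wz":0}
    - {"dx":0,"dy":0,"dz":0.129,"wx":0,"wy":0,"wz":0}
    - {"dx":0,"dy":0,"dz":0.135,"wx":0,"wy":0,"wz":0}
    - {"dx":0,"dy":0,"dz":0.139,"wx":0,"wy":0,"wz":0}
    - {"dx":0,"dy":0,"dz":0.141,"wx":0,"wy":0,"wz":0}
    - {"dx":0,"dy":0,"dz":0.141,"wx":0,"wy":0,"wz":0}
    - {"dx":0,"dy":0,"dz":0.141,"wx":0,"wy":0,"wz":0}

```text
time_s: 23.05
tcp_pos: [0.5204, 0.1029, 0.1615]
ee_rot: [[0.308, -0.951, 0.001], [-0.951, -0.308, 0.0], [-0.0, -0.001, -1.0]]
wrist_force: [1.2, 0.3, -7.0]
gripper_width: 0.115
```

Run:
```python
from h import *
s=r.sense();print(s["tcp_pos"],s["wrist_force"],s["time_s"],s["gripper_width"])
im=cams.capture("scene")[:,:,::-1];cv2.imwrite("pics/s_scene.png",crop(im,190,150,320,340,3.1))
```

```text
[0.52042295 0.10291827 0.16146691] [ 1.17146072  0.30151254 -7.02487891] 23.05 0.11526754011387945
```

View pics/s_scene.png

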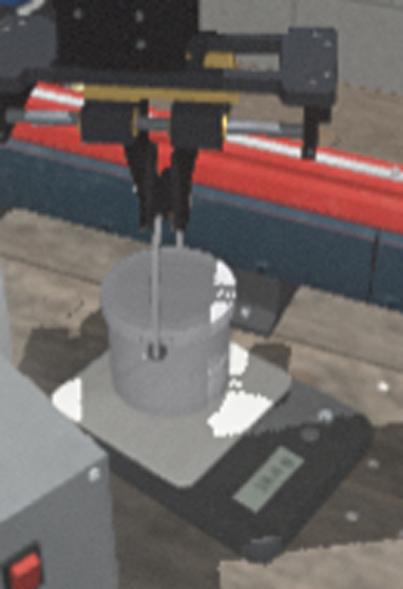

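Call:
drive_tool:
  deltas:
    - {"dx":0,"dy":0,"dz":0.002,"wx":0,"wy":0,"wz":0}
    - {"dx":0,"dy":0,"dz":0.0045,"wx":0,"wy":0,"wz":0}
    - {"dx":0,"dy":0,"dz":0.007,"wx":0,"wy":0,"wz":0}
    - {"dx":0,"dy":0,"dz":0.009,"wx":0,"wy":0,"wz":0}
    - {"dx":0,"dy":0,"dz":0.0105,"wx":0,"wy":0,"wz":0}
    - {"dx":0,"dy":0,"dz":0.0105,"wx":0,"wy":0,"wz":0}
    - {"dx":0,"dy":0,"dz":0.0105,"wx":0,"wy":0,"wz":0}

```text
time_s: 23.8
tcp_pos: [0.5202, 0.1028, 0.1505]
ee_rot: [[0.308, -0.951, -0.0], [-0.951, -0.308, -0.0], [0.0, 0.0, -1.0]]
wrist_force: [-0.3, -0.0, -7.0]
gripper_width: 0.113
```

Call:
drive_tool:
  deltas:
    - {"dx":0,"dy":0,"dz":0.001,"wx":0,"wy":0,"wz":0}
    - {"dx":0,"dy":0,"dz":0.002,"wx":0,"wy":0,"wz":0}
    - {"dx":0,"dy":0,"dz":0.002,"wx":0,"wy":0,"wz":0}
    - {"dx":0,"dy":0,"dz":0.002,"wx":0,"wy":0,"wz":0}

```text
time_s: 24.2
tcp_pos: [0.5212, 0.1034, 0.1498]
ee_rot: [[0.309, -0.951, 0.003], [-0.951, -0.309, 0.001], [-0.0, -0.003, -1.0]]
wrist_force: [-0.3, 1.2, 0.2]
gripper_width: 0.113
```

Call:
drive_tool:
  deltas:
    - {"dx":0,"dy":0,"dz":0,"wx":0,"wy":0,"wz":0}
    - {"dx":0,"dy":0,"dz":0,"wx":0,"wy":0,"wz":0}
    - {"dx":0,"dy":0,"dz":0,"wx":0,"wy":0,"wz":0}
    - {"dx":0,"dy":0,"dz":0,"wx":0,"wy":0,"wz":0}
    - {"dx":0,"dy":0,"dz":0,"wx":0,"wy":0,"wz":0}
  gripper: 0.4

```text
time_s: 24.7
tcp_pos: [0.5201, 0.1027, 0.1485]
ee_rot: [[0.308, -0.951, -0.0], [-0.951, -0.308, -0.0], [0.0, 0.0, -1.0]]
wrist_force: [-0.3, 0.3, 0.4]
gripper_width: 0.385
```

Run:
```python
from h import *
s=r.sense();print(s["tcp_pos"],s["wrist_force"],s["time_s"],s["gripper_width"])
im=cams.capture("scene")[:,:,::-1];cv2.imwrite("pics/t_scene.png",crop(im,190,150,320,340,3.1))
im=cams.capture("wrist")[:,:,::-1];cv2.imwrite("pics/t_wrist.png",im)
```

```text
[0.52009393 0.10267327 0.1484827 ] [-0.3036935   0.33699458  0.43353042] 24.7 0.3851540643295898
```

View pics/t_scene.png

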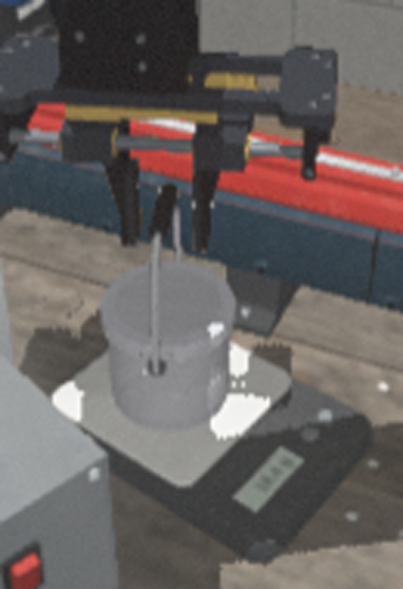

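View pics/t_wrist.png

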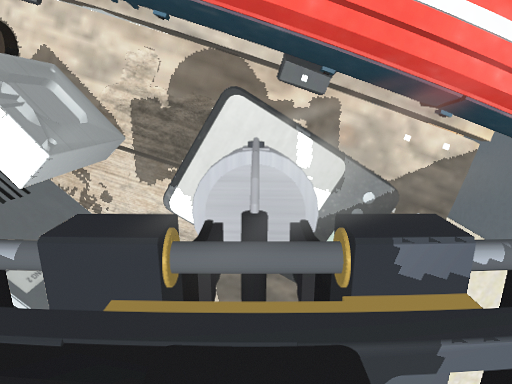

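The canister stands on the pan with the fingers clear of the sleeve. Next I raise the arm straight up.

Call:
drive_tool:
  deltas:
    - {"dx":0,"dy":0,"dz":-0.008,"wx":0,"wy":0,"wz":0}
    - {"dx":0,"dy":0,"dz":-0.02,"wx":0,"wy":0,"wz":0}
    - {"dx":0,"dy":0,"dz":-0.035,"wx":0,"wy":0,"wz":0}
    - {"dx":0,"dy":0,"dz":-0.055,"wx":0,"wy":0,"wz":0}
    - {"dx":0,"dy":0,"dz":-0.08,"wx":0,"wy":0,"wz":0}
    - {"dx":0,"dy":0,"dz":-0.11,"wx":0,"wy":0,"wz":0}
    - {"dx":0,"dy":0,"dz":-0.135,"wx":0,"wy":0,"wz":0}
    - {"dx":0,"dy":0,"dz":-0.15,"wx":0,"wy":0,"wz":0}
    - {"dx":0,"dy":0,"dz":-0.15,"wx":0,"wy":0,"wz":0}
    - {"dx":0,"dy":0,"dz":-0.15,"wx":0,"wy":0,"wz":0}
    - {"dx":0,"dy":0,"dz":-0.15,"wx":0,"wy":0,"wz":0}

```text
time_s: 25.9
tcp_pos: [0.5195, 0.1026, 0.2976]
ee_rot: [[0.308, -0.951, -0.002], [-0.951, -0.308, -0.001], [-0.0, 0.002, -1.0]]
wrist_force: [-0.3, 0.3, -1.1]
gripper_width: 0.401
```

Run:
```python
from h import *
s=r.sense();print(s["tcp_pos"],s["wrist_force"],s["time_s"],s["joint_velocities"])
im=cams.capture("scene")[:,:,::-1];cv2.imwrite("pics/u_scene.png",im)
s=r.sense();im=cams.capture("wrist")[:,:,::-1];cv2.imwrite("pics/u_wrist.png",im)
np.savez("u.npz",**s)
```

```text
[0.51948725 0.10261793 0.29755058] [-0.34583263  0.30725194 -1.08828263] 25.9 [-0.04302819  0.42333648 -0.24176574  0.12309111 -0.01364358  0.01942204]
```

View pics/u_scene.png

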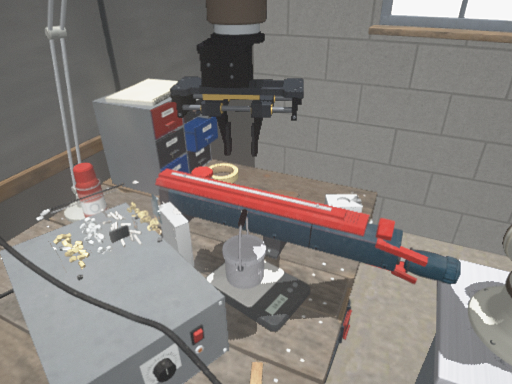

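View pics/u_wrist.png

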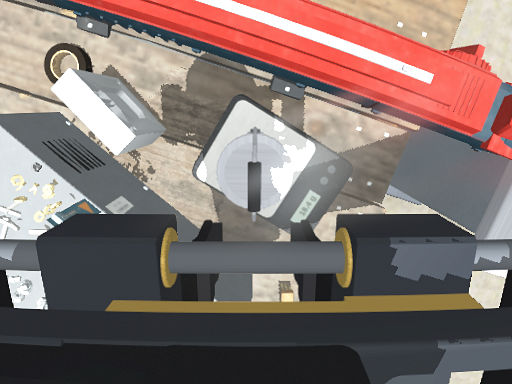

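Run:
```python
from h import *
m=model("wrist",ld("u.npz"));im=cv2.imread("pics/u_wrist.png");cv2.imwrite("pics/u2.png",crop(im,180,85,360,235,4))
print(onz(m,[(255,172)],.1),proj(m,[[.5205,.1025,.025],[.5205,.1025,.1]]))
```

```text
[[0.52079228 0.10418924 0.1       ]] [[255.57197556 160.5425187 ]
 [255.73748495 170.6214638 ]]
```

View pics/u2.png

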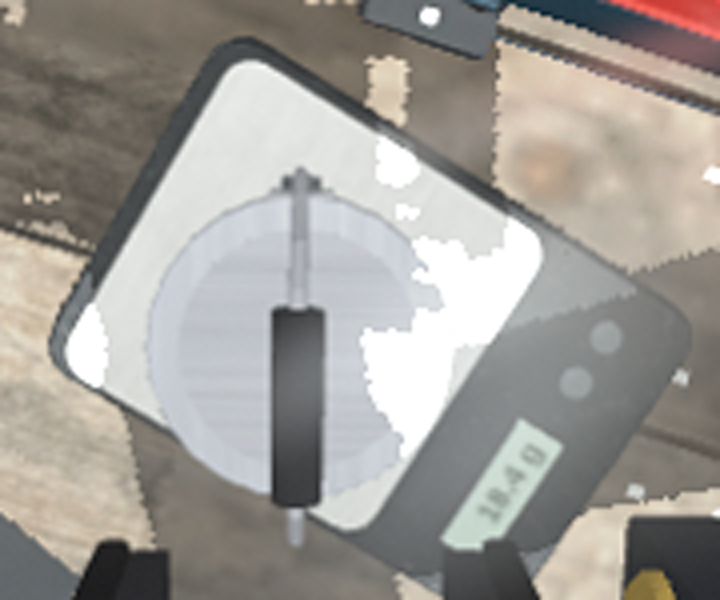

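Run:
```python
from station import ticket,r
print(ticket.finish_job(), r.sense()["time_s"])
```

```text
the job is handed in; nothing more can be done
the job is handed in; nothing more can be done
```

The canister is standing on the scale's pan and the mould half lies flat on the bench. I handed the job in at about 26 s of simulated time; `finish_job` reports no verdict.

- **Mould half:** I lifted it off across its 60 mm width. It is set down cavity up, near (0.40, -0.25).
- **Bail:** I swung it upright by the grip while the canister stood. At the end of the swing the wrist carried 6.5 N, nearly the canister's whole weight. I lowered about 2 mm until that fell to 0.9 N, then lifted.
- **Canister:** I carried it plumb over the clamp guide and lowered it until the wrist load fell from 7 N to about 0. Then I opened the fingers and raised the arm clear.

**Last checks:**
- The lid centre reads about (0.521, 0.104). The pan centre measures about (0.520, 0.103) to (0.521, 0.103), so the offset is a few millimetres at most.
- The canister looks upright on the pan, and the gripper is about 15 cm above where it let go.
- The jar and the tall mould half look unmoved in the pictures. I did not re-measure them.

**Disagreements with the task text:**
- The folded grip measured about 59 mm above the bench, not 45 mm.
- The mould half's long axis ran along the bail's direction, not along its hinge.
- The closed jaws read about 10 mm on the 12 mm grip.

I followed the images for the first two, and none of the three caused trouble.

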